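# Load culture dishes into the snap-cover incubator and switch it on

## Task

Put the culture dishes to incubate: press the orange snap tab of the incubator's clear cover inward while lifting the cover off, set it aside, and stack all the dishes lying on the bench in one straight pile, flat on the ring drawn on the heating plate. Then put the cover back the same way round so that it sits flush and its tab has snapped out under the catch, and only then turn the selector knob clockwise until it clicks into its second position, leaving the bottles, beaker and tube rack alone.

Things in the scene. Friction and masses are not known exactly. Their poses are not given: they have to be found in the camera images.
- incubator: Fixed dish incubator, walls and deck 40 mm high. Origin at bench level under the ring's centre. In its frame: white chamber x -60 to 50, y -68 to 68 mm; dark blue control deck beyond, y -68 to -190 mm. Open inside: x -50 to 40, y -58 to 58 mm, floor (heating plate) 10 mm above the bench. The middle of the -x wall's top (|y| < 18 mm) is the latch ledge, 8 mm thick, hollow under it.
- well (a point): Centre of the black ring (62 mm across) drawn on the heating plate, at the plate's top surface, 10 mm above the bench; axes as the incubator's. The pile belongs here.
- catch (a point): Point under the latch ledge where the tip of the tab's barb lies when the cover is home: 55 mm in -x of the incubator's axis, 28 mm above the bench.
- cover: Loose clear bluish hood, 0.2 kg: x -60 to 48, y -67 to 67 mm, origin at its rim plane, top plate 24 to 29 mm above. Starts home: latched, 40 mm above the incubator's origin, same axes, orange tab at -x. Four round-ended feet (10 mm thick; x -43, 33, y +-51 mm) reach 20 mm below the rim: 2 mm play in the chamber; on the bench it stands on them, origin 20 mm up. Unpressed, the tab blocks lifting.
- tab (a joint): Orange snap tab of the cover: travel in m along cover +x, 0 = sprung out, 0.009 = fully pressed (2 N to start, 12 N at the end; barb clears the ledge at 7 mm; springs back when let go). Upright plate 4 mm thick, 26 mm wide, from 59 mm above to 18 mm below the cover's origin, a 7 mm barb to -x near its lower end, sloped below so that it also snaps in when the cover is pushed straight down.
- tab_pad (a point): Middle of the tab's outer (-x) face, at cover x = -48 mm when out, y = 0, z = 46 mm; moves with the tab.
- grip_pad (a point): Middle of the outer (+x) face of the cover's fixed black upright grip, at cover x = 2, y = 0, z = 46 mm; the grip is 4 mm thick, 32 mm wide in y, its top 59 mm above the cover's origin. Squeeze it and the tab together across x: 50 mm over the faces when free, 41 mm (x -39 to 2) with the tab fully pressed.
- barb (a point): Tip of the tab's barb, 55 mm in -x of the cover's origin and 12 mm below it when the tab is out; moves with the tab.
- selector (a joint): Black selector knob on the deck, upright axis at x 0, y -130 mm of the incubator. Angle in rad, growing clockwise seen from above: 0 = first position (off), 1.2 = second (on), a stop at each. A spring detent holds it in either: it resists with up to 0.15 N m, most at about 0.25 rad, tips over at 0.6 rad and then snaps to 1.2 by itself if free.
- selector_grip (a point): On the knob's axis, 64 mm above the bench, in its grip bar: 46 mm long, 13 mm thick, 46 to 76 mm above the bench. Turns with the knob, x axis along the bar; at angle 0 the bar lies along the incubator's x. A white stripe marks its -x end.
- dish1: Loose round culture dish with red medium, lid on, a flat disc 55 mm in diameter and 10 mm high, 30 g; origin at its centre, z its axis (either way up is alike). Starts flat on the bench, or absent.
- dish2: Loose round culture dish with yellow medium, lid on, a flat disc 55 mm in diameter and 10 mm high, 30 g; origin at its centre, z its axis (either way up is alike). Starts flat on the bench, or absent.
- dish3: Loose round culture dish with purple medium, lid on, a flat disc 55 mm in diameter and 10 mm high, 30 g; origin at its centre, z its axis (either way up is alike). Starts flat on the bench, or absent.
- dish4: Loose round culture dish with green medium, lid on, a flat disc 55 mm in diameter and 10 mm high, 30 g; origin at its centre, z its axis (either way up is alike). Starts flat on the bench, or absent.
- dish5: Loose round culture dish with blue medium, lid on, a flat disc 55 mm in diameter and 10 mm high, 30 g; origin at its centre, z its axis (either way up is alike). Starts flat on the bench, or absent.
- wash_bottle: Bystander: white wash bottle with red cap, 60 mm diameter, 150 mm high; origin under its centre.
- reagent: Bystander: small amber jar with black cap, 44 mm diameter, 85 mm high; origin under its centre.
- beaker: Bystander: glass beaker, 68 mm diameter, 80 mm high; origin under its centre.
- tube_rack: Bystander: red tube rack with capped tubes, 60 (x) x 200 (y) x 82 mm; origin under its centre.
Mind the look-alikes: they are no part of the job. Several things look just like the dish2: the one meant starts farthest to the robot's left.

How it is judged:
On the way, in this order (a step that is already met when the one before it is completed fails the run):
1. the cover is lifted clear of the incubator (distance between cover and well above 0.1 m), for 0.2 s.
2. all dishes present lie in one straight pile on the ring, with the cover off (horizontal distance between each of dish1, dish2, dish3, dish4, dish5 and well below 0.008 m and z of dish1 in the frame of well between 0.003 and 0.049 m and angle between the z axis of each of dish1, dish2, dish3, dish4, dish5 and the z axis of incubator, either way round below 0.08 rad and horizontal distance between dish1 and dish2 below 0.006 m and horizontal distance between each of dish1, dish2 and dish3 below 0.006 m and horizontal distance between each of dish1, dish2, dish3 and dish4 below 0.006 m and horizontal distance between each of dish1, dish2, dish3, dish4 and dish5 below 0.006 m and z of dish2 in the frame of well between 0.003 and 0.049 m and z of dish3 in the frame of well between 0.003 and 0.049 m and z of dish4 in the frame of well between 0.003 and 0.049 m and z of dish5 in the frame of well between 0.003 and 0.049 m and distance between cover and well above 0.1 m), for 0.2 s.
3. the cover is back on, flush, its tab snapped out under the catch (z of cover in the frame of incubator between 0.037 and 0.0435 m and distance between barb and catch below 0.006 m and value of joint tab below 0.003 m and angle between the z axis of cover and the z axis of incubator, either way round below 0.04 rad), for 0.2 s.
4. the selector has clicked into its second position (value of joint selector above 1.05 rad), for 0.2 s.
At the end, for the whole second after the job is handed in: Dishes present flat in one pile on the plate: centres within 8 mm of the ring's centre and 6 mm of one another. Cover flush (3 mm) and level, barb within 6 mm of the catch point, tab out to within 3 mm. Selector past 1.05 rad. All at rest (all of step 3 and horizontal distance between each of dish1, dish2, dish3, dish4, dish5 and well below 0.008 m and z of dish1 in the frame of well between 0.003 and 0.049 m and angle between the z axis of each of dish1, dish2, dish3, dish4, dish5 and the z axis of incubator, either way round below 0.08 rad and horizontal distance between dish1 and dish2 below 0.006 m and horizontal distance between each of dish1, dish2 and dish3 below 0.006 m and horizontal distance between each of dish1, dish2, dish3 and dish4 below 0.006 m and horizontal distance between each of dish1, dish2, dish3, dish4 and dish5 below 0.006 m and z of dish2 in the frame of well between 0.003 and 0.049 m and z of dish3 in the frame of well between 0.003 and 0.049 m and z of dish4 in the frame of well between 0.003 and 0.049 m and z of dish5 in the frame of well between 0.003 and 0.049 m and value of joint selector above 1.05 rad and linear speed of each of cover, dish1, dish2, dish3, dish4, dish5 below 0.02 m/s); the robot touches nothing.
It fails at once if the wash_bottle is shifted by more than 3 cm or tipped (distance of wash_bottle from where it was at the start of the episode above 0.03 m or angle between wash_bottle's own z axis and vertical above 0.5 rad).
It fails at once if the reagent is shifted by more than 3 cm or tipped (distance of reagent from where it was at the start of the episode above 0.03 m or angle between reagent's own z axis and vertical above 0.5 rad).
It fails at once if the beaker is shifted by more than 3 cm or tipped (distance of beaker from where it was at the start of the episode above 0.03 m or angle between beaker's own z axis and vertical above 0.5 rad).
It fails at once if the tube_rack is shifted by more than 3 cm or tipped (distance of tube_rack from where it was at the start of the episode above 0.03 m or angle between tube_rack's own z axis and vertical above 0.5 rad).
Of dish1, dish2, dish3, dish4, dish5 only 3 to 5 are there at a start; the rules pass over those that are not, and their reading is None.
At some moment in a run one of cover may be knocked a few centimetres aside while the robot is not near it.
Once in a run the grip may slacken for a moment while it holds something.
It also fails if it takes over 210 s, if anything falls off the work surface, if the arm or the gripper's body presses on something with over 40 N, if the wrist force passes 120 N, or if a joint passes its speed limit or range.

## Robot

A 7-joint arm with a two-finger parallel gripper is mounted at the origin on the work surface. World frame = base frame: x ahead of the robot, y to its left, z up, the work surface at z = 0. Lengths are in m, angles in rad, forces in N, time in s.
With the tool pointing down it reaches from about 0.4 to 0.875 m from the base axis. Payload 19.3 kg.
Tool frame: the origin (TCP) lies at the very end of the fingers, on their centre line; the grasp point (between the pads) lies 19 mm behind it (arm.tcp_to_grasp is the distance from the TCP to the grasp point, in m); z points along the fingers, y is the direction in which the jaws open and shut (so a half turn about z gives the same grasp; the last joint's range is limited). The gripper opens to 85 mm and grips with 20 to 120 N. Pads are 22 mm wide; open, the fingers measure 114 mm over their backs; the gripper's body (76 mm by 85 mm) begins 54 mm behind the grasp point. The pads swing forward as they close: fully open they stand 13 mm farther back than shut.
Start: joints at [-1.407, 0.521, -0.036, 1.599, 0.021, 1.021, -0.113], TCP at [0.145, 0.608, 0.231] pointing down, gripper open.
Joint ranges: [-2.91, 2.91], [-0.3, 2.13], [-1.5, 1.42], [0.17, 2.43], [-1.26, 4.41], [0.16, 1.93], [-2.52, 2.52]. Speed limits (rad/s): [1.89, 1.89, 2.39, 2.39, 3.01, 3.01, 3.01].

## Interface

Orientations are given as a unit quaternion [x, y, z, w].
In Python, from rig import arm gives the robot as it stands.
- The arm moves only by the shell command python3 -m jog 'ROWS'. ROWS is a JSON object of lists of equal length, an entry for each row: "translation": the shift along the world's x, y, z scaled (see below), a list of three; "rotation": the turn, a rotation vector about the world's x, y, z scaled (see below), a list of three; "gripper": the gripper's target within -1 to 1 (fully open at 1, half-way at 0, shut at -1). In form: {"translation": [[dx, dy, dz], ...], "rotation": [[rx, ry, rz], ...], "gripper": [gripper, ...]}. A call has exactly 8 rows; each row is the pose to reach, as a shift and turn from the pose measured when the call began, turning the shorter way round; what a row does not reach only later rows make up. The controller multiplies each number of a shift by 15 cm and each number of a turn by 180 degrees. A row lasts 1/8 s, in which the tool goes at most 62.5 mm and 10.7 degrees, less where a joint would pass 70% of its speed; a pose out of reach is approached as far as the arm can. A call with a number of a shift or a turn outside -1 to 1 is refused whole. A call with a gripper value outside its range is refused whole. The fingers move at their own pace and stop on an object; the grip force is fixed at half the most. Time passes only in rows, so rows that repeat a pose let the fingers close, or fill a call up. It gives the time, the measured TCP pose, the force and the opening at its end, in the units of the state.
- arm.get_obs(): the state, without advancing time (a new reading comes with each control period).
- arm.grab_frame(name): name is "side" or "top" or "wrist"; returns a dict with "color" (400x640x3 uint8, red, green, blue), "fovy" (degrees; the focal length in pixels is half the picture's height over the tangent of half this angle, whatever the lens; pixels are square), "cx", "cy" (the principal point, pixels), "world_from_camera" (4x4, takes a point from camera to world coordinates). Camera axes: x right, y up, looking along -z (the intrinsics and any distortion apply to the point x, -y, -z); pixel columns grow to the right and rows downward; lengths in m; the calibration is good to about 2 mm. The wrist camera is an equidistant fisheye: a pixel r from the principal point sees the ray r / f radians off the axis. A picture is of the moment at which its call begins. There is no depth.
- arm.finish_job(): hands the job in, once; it reports no verdict.
The state is a dict: "time": time; "joint_pos": joint angles; "joint_velocities": joint speeds; "effort": joint torques, N m; "tool_pos": TCP position; "orientation": TCP orientation; "contact_force": force on the tool from outside, world axes, zero at the start; "wrist_torque": the same for the moment, N m; "gripper_width": finger opening in m.
Only numpy, scipy, OpenCV 4.12 (cv2) and the standard library are available. Lean on these libraries where they do the work, as an engineer would, in place of code of your own. Each camera call takes 0.05 s, during which the arm holds its last target. There are 200 camera calls.

## Working session

There is one attempt and no reset: what is moved stays moved. The work goes in short steps, Python scripts to look and compute and a shell command to move; the robot and the scene stay as the last step left them, time stands still between calls to the robot, and variables do not carry over. Pictures are saved under pics/ and viewed, about 12 in all and at most 16, crops included, and the job is handed in when it is done.

```bash
ls; mkdir -p pics; python3 - <<'E'
from rig import arm
import cv2
o=arm.get_obs()
for k in o: print(k,o[k])
for n in ("top","side"):
    f=arm.grab_frame(n); cv2.imwrite(f"pics/{n}0.png",f["color"][:,:,::-1])
    print(n,f["fovy"],f["cx"],f["cy"],f["world_from_camera"])
E
```

```text
pics
time 0.0
joint_pos [-1.40719916  0.52201559 -0.03635282  1.59998794  0.02119968  1.02111042
 -0.11278484]
joint_velocities [-9.93445665e-04  5.81171364e-05  3.69984959e-04  7.23980916e-05
  1.66993538e-03 -2.43452743e-03 -5.21069501e-04]
effort [-1.46565359e-03 -9.27100182e+01  1.97923489e+00 -3.69919395e+01
  1.77752436e-02  8.40157358e-03 -2.11135250e-05]
tool_pos [0.14473952 0.60766618 0.23073165]
orientation [ 1.16619243e-01  9.93176535e-01 -5.67268263e-04 -3.22119559e-05]
contact_force [-0.3985882   0.74547726  0.6731407 ]
wrist_torque [0.0085026  0.04492778 0.01729476]
gripper_width 0.08529416374230757
top 42.875982604169415 326.1761506724363 202.59806916865267 [[-0.02554998  0.98411899 -0.17566166  0.33123934]
 [-0.99940106 -0.02924803 -0.01849503 -0.05714554]
 [-0.02333907  0.1750839   0.98427685  1.48623892]
 [ 0.          0.          0.          1.        ]]
side 45.82725327402686 315.6829959717013 201.96356357835893 [[ 0.92848773  0.26173199 -0.26345189  0.27951684]
 [-0.371355    0.64969412 -0.66331969 -0.79759381]
 [-0.00244884  0.71371838  0.7004285   0.90558899]
 [ 0.          0.          0.          1.        ]]
```

View pics/top0.png

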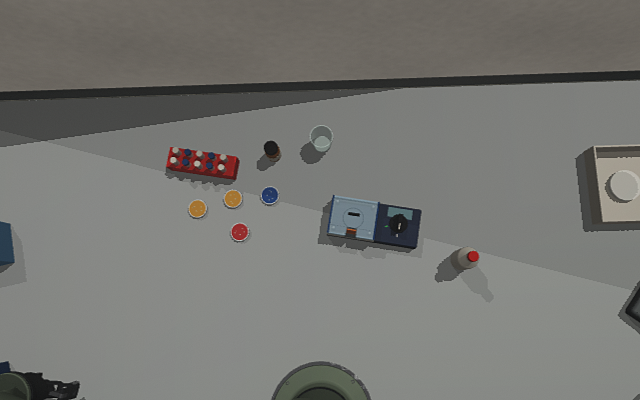

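View pics/side0.png

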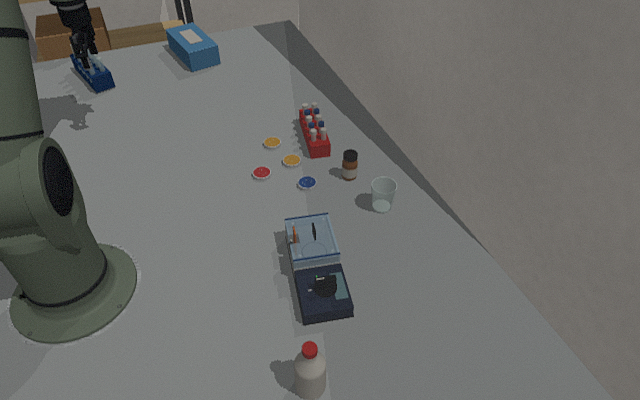

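The top view shows the incubator at (375,222), with the tab at its lower-left (351,231) and the knob at (399,224). The dishes are red (240,232), blue (270,195) and two yellows, at (198,209) and (233,199). Robot-left is image-left, so dish2 should be the yellow one at (198,209). I'll confirm that in a crop.

```bash
cat > h.py <<'E'
import numpy as np, cv2
from scipy.spatial.transform import Rotation as R
from rig import arm
def ray(f,px,fish=False):
    F=200/np.tan(np.radians(f["fovy"]/2)); T=np.array(f["world_from_camera"])
    u=(px[0]-f["cx"])/F; v=(px[1]-f["cy"])/F
    if fish:
        r=np.hypot(u,v)+1e-12; d=np.array([u/r*np.sin(r),-v/r*np.sin(r),-np.cos(r)])
    else: d=np.array([u,-v,-1.])
    return T[:3,3],T[:3,:3]@d
def at_z(f,px,z,fish=False):
    o,d=ray(f,px,fish); return o+d*(z-o[2])/d[2]
def proj(f,P,fish=False):
    F=200/np.tan(np.radians(f["fovy"]/2)); T=np.array(f["world_from_camera"])
    c=T[:3,:3].T@(np.array(P)-T[:3,3]); x,y,z=c[0],-c[1],-c[2]
    if fish:
        r=np.hypot(x,y)+1e-12; t=np.arctan2(r,z); return np.array([f["cx"]+F*t*x/r,f["cy"]+F*t*y/r])
    return np.array([f["cx"]+F*x/z,f["cy"]+F*y/z])
def shot(n,name=None):
    f=arm.grab_frame(n)
    if name: cv2.imwrite(f"pics/{name}.png",f["color"][:,:,::-1])
    return f
def blobs(f,lo,hi,amin=20):
    h=cv2.cvtColor(f["color"],cv2.COLOR_RGB2HSV); m=cv2.inRange(h,np.array(lo),np.array(hi))
    n,l,s,c=cv2.connectedComponentsWithStats(m)
    return [(c[i].round(1),s[i,4]) for i in range(1,n) if s[i,4]>=amin]
COL={"red":((0,150,90),(8,255,255)),"yel":((10,120,100),(28,255,255)),"pur":((130,60,60),(165,255,255)),"grn":((40,80,60),(85,255,255)),"blu":((105,120,60),(125,255,255))}
E
python3 - <<'E'
from h import *
for n in ("top","side"):
    f=shot(n)
    for k,v in COL.items():
        for c,a in blobs(f,*v,15): print(n,k,c,a,at_z(f,c,.008).round(4))
    if n=="top": cv2.imwrite("pics/crop1.png",cv2.resize(f["color"][120:260,150:430,::-1],None,fx=2.85,fy=2.85,interpolation=cv2.INTER_CUBIC))
E
```

```text
top red [187.  160.2] 348 [0.7372 0.3865 0.008 ]
top red [215.3 164.1] 93 [0.7224 0.3007 0.008 ]
top red [229.9 165.6] 188 [0.7164 0.2566 0.008 ]
top red [238.9 231.4] 173 [0.5169 0.2286 0.008 ]
top red [473.2 255.7] 84 [ 0.4274 -0.4481  0.008 ]
top yel [232.4 198.2] 198 [0.6166 0.2484 0.008 ]
top yel [196.9 208.2] 195 [0.5896 0.3537 0.008 ]
top blu [187.  151.4] 25 [0.7647 0.3872 0.008 ]
top blu [210.7 155. ] 24 [0.7511 0.315  0.008 ]
top blu [184.8 161.5] 25 [0.7334 0.3931 0.008 ]
top blu [208.7 165. ] 24 [0.7202 0.3206 0.008 ]
top blu [269.3 194.9] 178 [0.6232 0.1386 0.008 ]
top blu [375.8 221.5] 60 [ 0.5347 -0.1729  0.008 ]
side red [304.9 125. ] 26 [0.7171 0.3968 0.008 ]
side red [320.  147.1] 220 [0.7188 0.2708 0.008 ]
side red [258.4 170.2] 27 [0.5116 0.2372 0.008 ]
side red [266.3 172.3] 19 [0.5301 0.2197 0.008 ]
side red [260.3 173.6] 15 [0.5123 0.2207 0.008 ]
side red [309.6 348.6] 156 [ 0.4455 -0.343   0.008 ]
side yel [271.9 141.6] 98 [0.5903 0.3526 0.008 ]
side yel [291.5 159.3] 116 [0.6177 0.2481 0.008 ]
side blu [74.6 59.7] 20 [0.037  1.1434 0.008 ]
side blu [82.1 67.8] 16 [0.0615 1.0648 0.008 ]
side blu [101.1  78.9] 320 [0.123 0.951 0.008]
side blu [307.2 111.7] 18 [0.7516 0.4654 0.008 ]
side blu [306.7 181.6] 113 [0.6241 0.1384 0.008 ]
side blu [318.5 256.2] 42 [ 0.5537 -0.1245  0.008 ]
```

View pics/crop1.png

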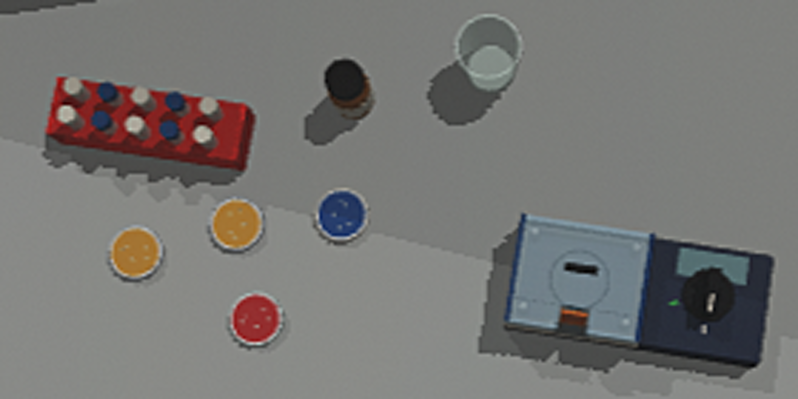

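Two yellow dishes look alike, at (197,208) with y≈0.354 and (232,198) with y≈0.248. The crop confirms the first is farthest left, so it is dish2. The dishes present are red, yellow-left and blue. I'll go over the dishes and the incubator with the wrist camera.

```bash

python3 -m jog '{"translation":[[0.3,-0.2,0.2],[0.6,-0.4,0.4],[0.9,-0.6,0.5],[1,-0.7,0.5],[1,-0.7,0.5],[1,-0.7,0.5],[1,-0.7,0.5],[1,-0.7,0.5]],"rotation":[[0,0,-0.04],[0,0,-0.08],[0,0,-0.12],[0,0,-0.15],[0,0,-0.15],[0,0,-0.15],[0,0,-0.15],[0,0,-0.15]],"gripper":[1,1,1,1,1,1,1,1]}'
python3 -m jog '{"translation":[[0.3,-0.3,0],[0.6,-0.6,0],[0.9,-0.9,0],[1,-1,0],[1,-1,0],[1,-1,0],[1,-1,0],[1,-1,0]],"rotation":[[0,0,-0.04],[0,0,-0.08],[0,0,-0.12],[0,0,-0.15],[0,0,-0.15],[0,0,-0.15],[0,0,-0.15],[0,0,-0.15]],"gripper":[1,1,1,1,1,1,1,1]}'
python3 -m jog '{"translation":[[0.3,-0.3,0],[0.6,-0.6,0],[0.7,-0.7,0],[0.7,-0.7,0],[0.7,-0.7,0],[0.7,-0.7,0],[0.7,-0.7,0],[0.7,-0.7,0]],"rotation":[[0,0,-0.04],[0,0,-0.08],[0,0,-0.1],[0,0,-0.1],[0,0,-0.1],[0,0,-0.1],[0,0,-0.1],[0,0,-0.1]],"gripper":[1,1,1,1,1,1,1,1]}'
python3 - <<'E'
from h import *
o=arm.get_obs(); print(o["tool_pos"],R.from_quat(o["orientation"]).as_matrix()[:,1],o["joint_pos"])
f=shot("wrist","w1"); print(f["fovy"],f["cx"],f["cy"],f["world_from_camera"])
for k,v in COL.items():
    for c,a in blobs(f,*v,200): print(k,c,a,at_z(f,c,.008,True).round(4))
E
```

```text
time: 1.2
tool_pos: [0.2942, 0.5032, 0.3058]
orientation: [0.345, 0.939, -0.0, -0.0]
contact_force: [-0.0, -0.3, 0.9]
gripper_width: 0.0852
time: 2.2
tool_pos: [0.4437, 0.3538, 0.3057]
orientation: [0.554, 0.833, -0.0, -0.0]
contact_force: [-0.6, 0.2, 0.5]
gripper_width: 0.085
time: 3.2
tool_pos: [0.5485, 0.2492, 0.3058]
orientation: [0.677, 0.736, -0.0, -0.0]
contact_force: [-0.3, 0.1, -0.5]
gripper_width: 0.0856
[0.5484972  0.24916053 0.30580564] [ 0.99646023  0.08405904 -0.00104151] [-0.78917342  0.44090444  0.38425677  1.58461516 -0.17674551  1.15135374
 -0.28168004]
65.70646984690485 324.62938047845074 197.0737099716974 [[ 0.99639009 -0.08073544 -0.02624077  0.5440983 ]
 [ 0.08487802  0.9416609   0.32568461  0.33372138]
 [-0.00158439 -0.32673618  0.94511426  0.44818164]
 [ 0.          0.          0.          1.        ]]
red [449.2 111.5] 3768 [0.7287 0.3314 0.008 ]
red [301.3 167.1] 449 [0.5184 0.2253 0.008 ]
yel [360.2  84.3] 893 [0.5917 0.3523 0.008 ]
yel [370.9 158.6] 808 [0.6185 0.247  0.008 ]
blu [366.1 227.4] 613 [0.6255 0.1374 0.008 ]
```

```bash

python3 -m jog '{"translation":[[0,-0.3,0],[0,-0.6,0],[0,-0.9,0],[0,-1,0],[0,-1,0],[0,-1,0],[0,-1,0],[0,-1,0]],"rotation":[[0,0,-0.02],[0,0,-0.04],[0,0,-0.06],[0,0,-0.06],[0,0,-0.06],[0,0,-0.06],[0,0,-0.06],[0,0,-0.06]],"gripper":[1,1,1,1,1,1,1,1]}'
python3 -m jog '{"translation":[[0,-0.3,0],[0,-0.6,0],[0,-0.9,0],[0,-1,0],[0,-1,0],[0,-1,0],[0,-1,0],[0,-1,0]],"rotation":[[0,0,0],[0,0,0],[0,0,0],[0,0,0],[0,0,0],[0,0,0],[0,0,0],[0,0,0]],"gripper":[1,1,1,1,1,1,1,1]}'
python3 - <<'E'
from h import *
o=arm.get_obs(); print(o["time"],o["tool_pos"],R.from_quat(o["orientation"]).as_matrix()[:,1],o["joint_pos"])
f=shot("wrist","w2"); print(f["world_from_camera"])
E
```

```text
time: 4.25
tool_pos: [0.5485, 0.0997, 0.3056]
orientation: [0.743, 0.67, -0.0, -0.001]
contact_force: [0.1, -0.5, -1.0]
gripper_width: 0.0854
time: 5.25
tool_pos: [0.5486, -0.0495, 0.3056]
orientation: [0.742, 0.67, -0.0, -0.001]
contact_force: [0.6, 0.2, -0.2]
gripper_width: 0.0856
5.25 [ 0.54859828 -0.04947742  0.30563157] [ 0.99476567 -0.10217442 -0.00128421] [-0.39502059  0.36301266  0.50920789  1.72282689 -0.19504665  1.10752234
  0.07194832]
[[ 0.99484898  0.09518596  0.03485886  0.55994916]
 [-0.10135138  0.94028121  0.32496023  0.03490494]
 [-0.00184548 -0.32681934  0.94508503  0.44801101]
 [ 0.          0.          0.          1.        ]]
```

View pics/w2.png

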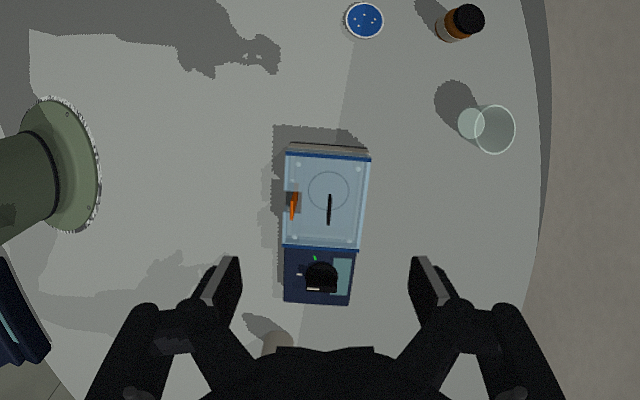

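The wrist view shows the incubator, cover at (325,200) and deck at (318,277). The orange tab is at (293,204), the black grip at (330,208) and the knob at (320,275). I'll crop for the fit.

```bash
python3 - <<'E'
import cv2
a=cv2.imread("pics/w2.png")[130:315,265:385]
a=cv2.rotate(a,cv2.ROTATE_90_COUNTERCLOCKWISE)
cv2.imwrite("pics/crop2.png",cv2.resize(a,None,fx=4.3,fy=4.3,interpolation=cv2.INTER_CUBIC))
E
```

```text
(no output)
```

View pics/crop2.png

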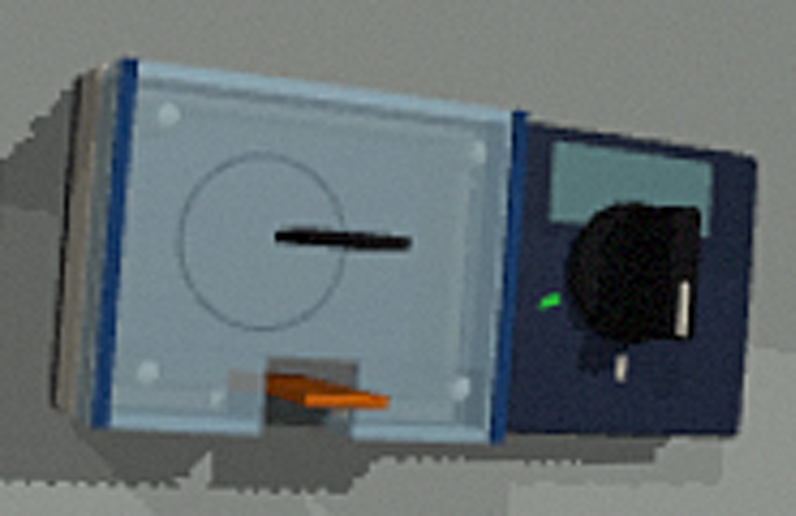

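```bash
python3 - <<'E'
from h import *
from scipy.optimize import least_squares
f={"fovy":65.70646984690485,"cx":324.62938,"cy":197.07371,"world_from_camera":[[0.99484898,0.09518596,0.03485886,0.55994916],[-0.10135138,0.94028121,0.32496023,0.03490494],[-0.00184548,-0.32681934,0.94508503,0.44801101],[0,0,0,1]]}
C=[((757,157),(50,-190,40)),((737,436),(-60,-190,40)),((262,241.5),(0,0,10)),((122,58),(48,67,69)),((92,426),(-60,67,69)),((526,112),(48,-67,69)),((505,441),(-60,-67,69)),((410,243),(0,-16,99)),((389,403),(-46,-13,99))]
pix=np.array([(265+119.5-Y/4.3-.0,130+X/4.3-.5) for (X,Y),_ in C]); P=np.array([p for _,p in C])/1000
def w(q): 
    c,s=np.cos(q[2]),np.sin(q[2]); return np.c_[q[0]+c*P[:,0]-s*P[:,1],q[1]+s*P[:,0]+c*P[:,1],P[:,2]]
res=lambda q:np.ravel([proj(f,a,True)-b for a,b in zip(w(q),pix)])
s=least_squares(res,[.54,-.11,-.1],loss="soft_l1"); print(s.x,np.degrees(s.x[2])); print(res(s.x).reshape(-1,2).round(2))
E
```

```text
[ 0.55022566 -0.10620534 -0.18228018] -10.443885185502095
[[ 0.5   1.04]
 [-0.39  1.13]
 [-0.05  0.22]
 [ 0.28 -0.37]
 [-0.17 -0.33]
 [ 0.29 -0.09]
 [-0.33 -0.85]
 [-0.13  0.27]
 [ 0.04  0.06]]
```

The fit residuals are about 1 px or less. The incubator is at (0.550,−0.106) with yaw −10.4°. I'll move above the squeeze point.

```bash

python3 -m jog '{"translation":[[-0.11,-0.355,-0.3],[-0.11,-0.355,-0.6],[-0.11,-0.355,-0.9],[-0.11,-0.355,-1],[-0.11,-0.355,-1],[-0.11,-0.355,-1],[-0.11,-0.355,-1],[-0.11,-0.355,-1]],"rotation":[[0,0,-0.0254],[0,0,-0.0254],[0,0,-0.0254],[0,0,-0.0254],[0,0,-0.0254],[0,0,-0.0254],[0,0,-0.0254],[0,0,-0.0254]],"gripper":[1,1,1,1,1,1,1,1]}'
python3 - <<'E'
from h import *
o=arm.get_obs(); m=R.from_quat(o["orientation"]).as_matrix(); print(o["tool_pos"],np.degrees(np.arctan2(m[1,1],m[0,1])),m[:,2])
f=shot("wrist","w3")
q=[.5502,-.1062,-.1823];c,s=np.cos(q[2]),np.sin(q[2])
img=f["color"][:,:,::-1].copy()
for p in [(-48,-13,99),(-48,13,99),(2,-16,99),(2,16,99),(48,67,69),(48,-67,69),(-60,67,69),(-60,-67,69),(0,0,10)]:
    p=np.array(p)/1000; u=proj(f,[q[0]+c*p[0]-s*p[1],q[1]+s*p[0]+c*p[1],p[2]],True); cv2.circle(img,tuple(int(round(a)) for a in u),2,(0,255,0),-1)
cv2.imwrite("pics/w3o.png",img)
E
```

```text
time: 6.3
tool_pos: [0.5324, -0.1028, 0.1564]
orientation: [0.769, 0.64, 0.0, -0.0]
contact_force: [-0.8, -0.5, -0.1]
gripper_width: 0.0853
[ 0.53240714 -0.10281431  0.15636611] -10.443950368479348 [-5.74376329e-05  6.40623365e-04 -9.99999793e-01]
```

View pics/w3o.png

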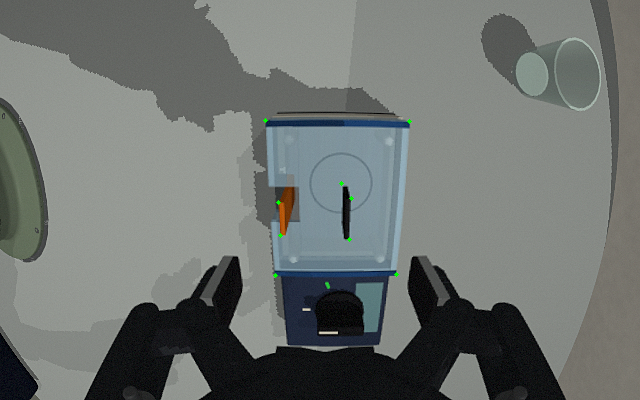

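The overlay lands on the cover corners, the tab (283,235) and the grip (348,240). Next I'll descend and squeeze.

```bash

python3 -m jog '{"translation":[[0,0,-0.12],[0,0,-0.24],[0,0,-0.36],[0,0,-0.48],[0,0,-0.56],[0,0,-0.573],[0,0,-0.573],[0,0,-0.573]],"rotation":[[0,0,0],[0,0,0],[0,0,0],[0,0,0],[0,0,0],[0,0,0],[0,0,0],[0,0,0]],"gripper":[1,1,1,1,1,1,1,1]}'
python3 -m jog '{"translation":[[0,0,0],[0,0,0],[0,0,0],[0,0,0],[0,0,0],[0,0,0],[0,0,0],[0,0,0]],"rotation":[[0,0,0],[0,0,0],[0,0,0],[0,0,0],[0,0,0],[0,0,0],[0,0,0],[0,0,0]],"gripper":[-1,-1,-1,-1,-1,-1,-1,-1]}'
```

```text
time: 7.35
tool_pos: [0.5326, -0.1029, 0.0707]
orientation: [0.769, 0.64, 0.0, -0.0]
contact_force: [-0.7, 0.2, -0.5]
gripper_width: 0.0857
time: 8.35
tool_pos: [0.532, -0.1027, 0.0713]
orientation: [0.769, 0.64, 0.0, -0.001]
contact_force: [-6.7, 1.3, 18.0]
gripper_width: 0.0391
```

Width is 39 mm, so the tab is fully pressed. Lifting slowly.

```bash

python3 -m jog '{"translation":[[0,0,0.03],[0,0,0.06],[0,0,0.1],[0,0,0.16],[0,0,0.24],[0,0,0.32],[0,0,0.4],[0,0,0.4]],"rotation":[[0,0,0],[0,0,0],[0,0,0],[0,0,0],[0,0,0],[0,0,0],[0,0,0],[0,0,0]],"gripper":[-1,-1,-1,-1,-1,-1,-1,-1]}'
python3 -m jog '{"translation":[[0,0,0.08],[0,0,0.16],[0,0,0.24],[0,0,0.32],[0,0,0.4],[0,0,0.48],[0,0,0.5],[0,0,0.5]],"rotation":[[0,0,0],[0,0,0],[0,0,0],[0,0,0],[0,0,0],[0,0,0],[0,0,0],[0,0,0]],"gripper":[-1,-1,-1,-1,-1,-1,-1,-1]}'
python3 - <<'E'
from h import *
shot("side","s2")
a=cv2.imread("pics/s2.png")[120:340,200:460]; cv2.imwrite("pics/s2c.png",cv2.resize(a,None,fx=2,fy=2))
E
```

```text
time: 9.35
tool_pos: [0.5325, -0.1027, 0.1323]
orientation: [0.769, 0.64, 0.001, -0.0]
contact_force: [0.6, 0.6, -2.1]
gripper_width: 0.0381
time: 10.35
tool_pos: [0.5325, -0.1027, 0.2073]
orientation: [0.769, 0.64, 0.001, -0.0]
contact_force: [-0.0, -0.4, -2.8]
gripper_width: 0.0379
```

View pics/s2c.png

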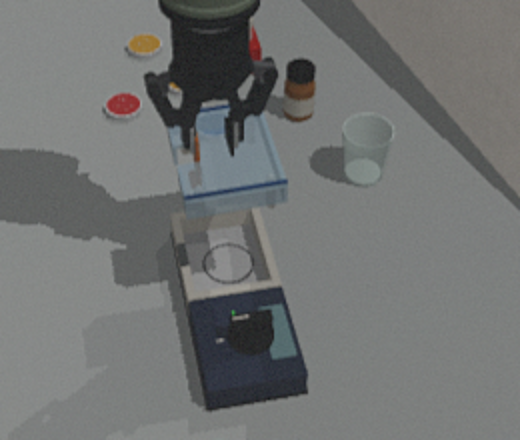

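The cover is held level and clear (crop (230,150)), and the open chamber and ring are visible. I'll set the cover aside at about (0.46, 0.07).

```bash

python3 -m jog '{"translation":[[-0.04,0.08,0],[-0.1,0.2,0],[-0.15,0.3,0],[-0.2,0.4,0],[-0.25,0.5,0],[-0.3,0.59,0],[-0.3,0.59,0],[-0.3,0.59,0]],"rotation":[[0,0,0],[0,0,0],[0,0,0],[0,0,0],[0,0,0],[0,0,0],[0,0,0],[0,0,0]],"gripper":[-1,-1,-1,-1,-1,-1,-1,-1]}'
python3 -m jog '{"translation":[[-0.04,0.08,-0.05],[-0.1,0.2,-0.15],[-0.15,0.3,-0.25],[-0.2,0.4,-0.35],[-0.25,0.5,-0.45],[-0.3,0.59,-0.55],[-0.3,0.59,-0.67],[-0.3,0.59,-0.67]],"rotation":[[0,0,0],[0,0,0],[0,0,0],[0,0,0],[0,0,0],[0,0,0],[0,0,0],[0,0,0]],"gripper":[-1,-1,-1,-1,-1,-1,-1,-1]}'
python3 -m jog '{"translation":[[0,0,-0.06],[0,0,-0.12],[0,0,-0.18],[0,0,-0.24],[0,0,-0.29],[0,0,-0.32],[0,0,-0.34],[0,0,-0.34]],"rotation":[[0,0,0],[0,0,0],[0,0,0],[0,0,0],[0,0,0],[0,0,0],[0,0,0],[0,0,0]],"gripper":[-1,-1,-1,-1,-1,-1,-1,-1]}'
python3 - <<'E'
from h import *
o=arm.get_obs();print(o["time"],o["tool_pos"],o["contact_force"],o["joint_pos"])
E
```

```text
time: 11.4
tool_pos: [0.4876, -0.0144, 0.2072]
orientation: [0.769, 0.64, 0.001, -0.0]
contact_force: [0.2, 0.4, -2.0]
gripper_width: 0.0382
time: 12.4
tool_pos: [0.4416, 0.0742, 0.1057]
orientation: [0.769, 0.64, -0.0, -0.0]
contact_force: [-0.5, 0.1, -1.8]
gripper_width: 0.0379
time: 13.4
tool_pos: [0.4416, 0.0741, 0.0546]
orientation: [0.769, 0.64, -0.0, -0.0]
contact_force: [-0.2, 0.4, -1.8]
gripper_width: 0.0379
13.4 [0.44160627 0.0741413  0.05461232] [-0.1769354   0.3956062  -1.82513278] [-0.53008669  0.58687422  0.30418458  2.19515817 -0.42512876  0.41543548
 -0.06402978]
```

```bash

python3 -m jog '{"translation":[[0,0,-0.005],[0,0,-0.01],[0,0,-0.015],[0,0,-0.02],[0,0,-0.023],[0,0,-0.025],[0,0,-0.025],[0,0,-0.025]],"rotation":[[0,0,0],[0,0,0],[0,0,0],[0,0,0],[0,0,0],[0,0,0],[0,0,0],[0,0,0]],"gripper":[-1,-1,-1,-1,-1,-1,-1,-1]}'
```

```text
time: 14.4
tool_pos: [0.4421, 0.0742, 0.0514]
orientation: [0.769, 0.64, 0.0, -0.0]
contact_force: [-1.6, -0.6, 17.9]
gripper_width: 0.0384
```

Contact came at the expected height. I'll open, rise, and go to a view of the dishes.

```bash

python3 -m jog '{"translation":[[0,0,0],[0,0,0],[0,0,0],[0,0,0],[0,0,0.1],[0,0,0.3],[0,0,0.6],[0,0,0.9]],"rotation":[[0,0,0],[0,0,0],[0,0,0],[0,0,0],[0,0,0],[0,0,0],[0,0,0],[0,0,0]],"gripper":[1,1,1,1,1,1,1,1]}'
python3 -m jog '{"translation":[[0.2,0.1,0.3],[0.4,0.2,0.5],[0.6,0.3,0.5],[0.7,0.4,0.5],[0.7,0.4,0.5],[0.7,0.4,0.5],[0.7,0.4,0.5],[0.7,0.4,0.5]],"rotation":[[0,0,0],[0,0,0],[0,0,0],[0,0,0],[0,0,0],[0,0,0],[0,0,0],[0,0,0]],"gripper":[1,1,1,1,1,1,1,1]}'
python3 - <<'E'
from h import *
o=arm.get_obs();print(o["tool_pos"])
f=shot("wrist","w4")
for k,v in COL.items():
    for c,a in blobs(f,*v,200): print(k,c,a,at_z(f,c,.009,True).round(4))
E
```

```text
time: 15.4
tool_pos: [0.4418, 0.0738, 0.1886]
orientation: [0.769, 0.639, 0.0, -0.0]
contact_force: [-0.3, 1.2, -0.6]
gripper_width: 0.0851
time: 16.4
tool_pos: [0.5466, 0.1336, 0.2639]
orientation: [0.769, 0.639, 0.0, -0.0]
contact_force: [-0.4, -0.9, 0.1]
gripper_width: 0.0853
[0.54656019 0.13355463 0.26391105]
red [410.7  28.4] 322 [0.6892 0.2867 0.009 ]
red [437.5  38.3] 1678 [0.7237 0.2706 0.009 ]
red [288.5  92.9] 482 [0.5197 0.2274 0.009 ]
yel [362.6  64.1] 1081 [0.6183 0.2471 0.009 ]
yel [236.  229.3] 214 [0.4035 0.0567 0.009 ]
blu [381.4 146.4] 948 [0.6252 0.1376 0.009 ]
blu [265.1 177.5] 344 [0.4656 0.1241 0.009 ]
blu [275.8 268.7] 208 [ 0.4455 -0.0176  0.009 ]
```

View pics/w4.png

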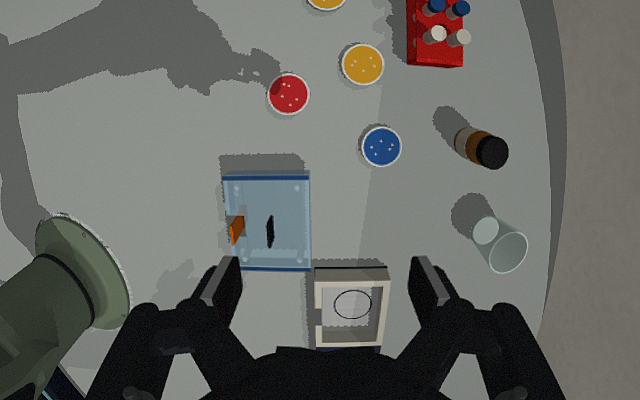

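The view shows the cover standing at (268,222) and the open incubator with its ring at (352,305). Red is at (288,93), blue at (381,146) and the look-alike yellow at (362,64). I'll check the fingertip geometry and the ring from this image.

```bash
python3 - <<'E'
from h import *
f=shot("wrist"); o=arm.get_obs(); M=R.from_quat(o["orientation"]).as_matrix(); t=o["tool_pos"]
print("ring",proj(f,[.5502,-.1062,.010],True))
T=np.array(f["world_from_camera"]); print("cam in tool",M.T@(T[:3,3]-t))
for px,sg in [((238,257),0),((240,285),0),((412,257),0),((410,285),0)]:
    oo,d=ray(f,px,True); a=M.T@(oo-t); b=M.T@d
    for side in (.0425,-.0425):
        k=(side-a[1])/b[1]
        if k>0: print(px,side,(a+b*k).round(4))
# rims: white ring of each dish -> min enclosing circle
g=f["color"].astype(int)
for n,c in (("red",(.5185,.227)),("yel2",(.6183,.2471)),("blu",(.6252,.1376))):
    u,v=proj(f,[*c,.01],True).astype(int)
    r=34; x0,y0=max(u-r,0),max(v-r,0); w=f["color"][y0:v+r,x0:u+r]
    hsv=cv2.cvtColor(w,cv2.COLOR_RGB2HSV)
    m=((hsv[:,:,2]>165)|(hsv[:,:,1]>110)).astype(np.uint8)
    nn,l,s,cc=cv2.connectedComponentsWithStats(m); i=1+np.argmax(s[1:,4])
    pts=np.argwhere(l==i)[:,::-1].astype(np.float32); (cx,cy),rad=cv2.minEnclosingCircle(pts)
    print(n,cx+x0,cy+y0,rad,at_z(f,(cx+x0,cy+y0),.006,True).round(4))
E
```

```text
ring [352.38996202 304.45546511]
cam in tool [ 0.08527449  0.00239002 -0.14243565]
(238, 257) -0.0425 [ 0.0055 -0.0425 -0.0069]
(240, 285) -0.0425 [-0.0098 -0.0425 -0.0106]
(412, 257) 0.0425 [ 0.0146  0.0425 -0.0223]
(410, 285) 0.0425 [ 0.0012  0.0425 -0.0257]
red 288.230770111084 93.57692337036133 21.50505256652832 [0.5189 0.2268 0.006 ]
yel2 362.54132080078125 64.5247917175293 21.271427154541016 [0.6186 0.2469 0.006 ]
blu 381.0981864929199 146.3157081604004 20.364469528198242 [0.6253 0.1373 0.006 ]
```

The ring agrees within 1 px. An open fingertip stands about 10 mm behind the TCP. I'll turn the jaws along the incubator's y, since the chamber has room for the fingers that way, and move over the red dish.

```bash

python3 -m jog '{"translation":[[0,0.1,0],[0,0.3,0],[-0.1,0.5,0],[-0.187,0.623,-0.2],[-0.187,0.623,-0.4],[-0.187,0.623,-0.6],[-0.187,0.623,-0.75],[-0.187,0.623,-0.75]],"rotation":[[0,0,0.05],[0,0,0.1],[0,0,0.15],[0,0,0.2],[0,0,0.25],[0,0,0.3],[0,0,0.35],[0,0,0.4]],"gripper":[1,1,1,1,1,1,1,1]}'
python3 -m jog '{"translation":[[0,0,-0.1],[0,0,-0.2],[0,0,-0.3],[0,0,-0.4],[0,0,-0.45],[0,0,-0.45],[0,0,-0.45],[0,0,-0.45]],"rotation":[[0,0,0.05],[0,0,0.1],[0,0,0.1],[0,0,0.1],[0,0,0.1],[0,0,0.1],[0,0,0.1],[0,0,0.1]],"gripper":[0.6,0.6,0.6,0.6,0.6,0.6,0.6,0.6]}'
python3 - <<'E'
from h import *
o=arm.get_obs(); m=R.from_quat(o["orientation"]).as_matrix(); print(o["tool_pos"],np.degrees(np.arctan2(m[1,1],m[0,1])),o["joint_pos"],o["gripper_width"])
f=shot("wrist","w5")
for k,v in COL.items():
    for c,a in blobs(f,*v,300): print(k,c,a,at_z(f,c,.009,True).round(4))
E
```

```text
time: 17.5
tool_pos: [0.5178, 0.2266, 0.1496]
orientation: [0.244, 0.97, -0.001, -0.001]
contact_force: [-0.6, -1.0, 0.4]
gripper_width: 0.0851
time: 18.5
tool_pos: [0.518, 0.2268, 0.0826]
orientation: [0.089, 0.996, -0.001, -0.001]
contact_force: [-0.1, 0.5, -0.1]
gripper_width: 0.0683
[0.51801153 0.22677313 0.08255856] 79.76899342357676 [-0.55485583  0.63233044  0.05206741  1.87406647 -0.05060604  0.63919569
  0.92009842] 0.06830389790785861
red [320.  205.2] 1157 [0.5164 0.2244 0.009 ]
red [448.4 380.4] 448 [0.7631 0.3329 0.009 ]
yel [477.9 258.6] 1666 [0.5911 0.3519 0.009 ]
yel [366.3 306. ] 1711 [0.6178 0.2472 0.009 ]
blu [170.3 183.5] 1000 [0.478  0.1103 0.009 ]
blu [ 48.1 188. ] 399 [ 0.4517 -0.0457  0.009 ]
blu [261.7 326.2] 665 [0.6268 0.1479 0.009 ]
```

View pics/w5.png

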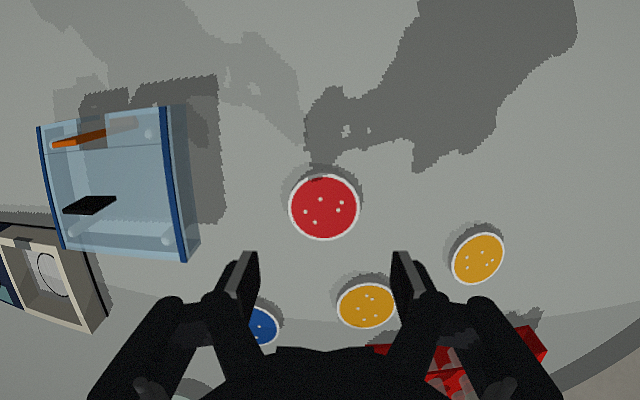

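The red dish is at (324,207), directly under the TCP. dish2 is at (478,259), farther left than the look-alike at (366,306). I'll go down.

```bash

python3 -m jog '{"translation":[[0,0,-0.1],[0,0,-0.2],[0,0,-0.3],[0,0,-0.4],[0,0,-0.47],[0,0,-0.5],[0,0,-0.52],[0,0,-0.525]],"rotation":[[0,0,0],[0,0,0],[0,0,0],[0,0,0],[0,0,0],[0,0,0],[0,0,0],[0,0,0]],"gripper":[0.5,0.5,0.5,0.5,0.5,0.5,0.5,0.5]}'
python3 - <<'E'
from h import *
o=arm.get_obs(); M=R.from_quat(o["orientation"]).as_matrix(); t=o["tool_pos"]; w=o["gripper_width"]/2; print(t,w)
f=shot("wrist","w6")
cv2.imwrite("pics/w6c.png",cv2.resize(f["color"][150:330,180:460,::-1],None,fx=2.5,fy=2.5))
E
```

```text
time: 19.55
tool_pos: [0.5181, 0.2268, 0.0039]
orientation: [0.089, 0.996, -0.001, -0.001]
contact_force: [-0.1, -0.9, 0.4]
gripper_width: 0.0644
[0.51808559 0.22681073 0.00388885] 0.03219399830960874
```

View pics/w6c.png

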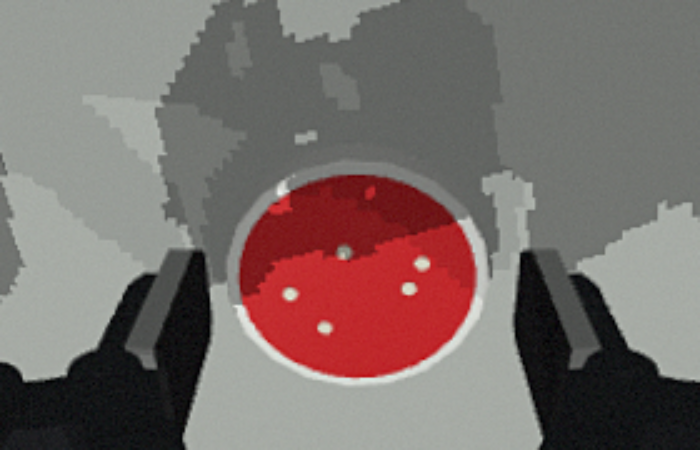

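Jaws straddle the dish symmetrically. I'll lower about 5 mm with a force check.

```bash

python3 -m jog '{"translation":[[0,0,-0.01],[0,0,-0.02],[0,0,-0.025],[0,0,-0.03],[0,0,-0.03],[0,0,-0.03],[0,0,-0.03],[0,0,-0.03]],"rotation":[[0,0,0],[0,0,0],[0,0,0],[0,0,0],[0,0,0],[0,0,0],[0,0,0],[0,0,0]],"gripper":[0.5,0.5,0.5,0.5,0.5,0.5,0.5,0.5]}'
python3 -m jog '{"translation":[[0,0,0],[0,0,0],[0,0,0],[0,0,0],[0,0,0],[0,0,0],[0,0,0],[0,0,0]],"rotation":[[0,0,0],[0,0,0],[0,0,0],[0,0,0],[0,0,0],[0,0,0],[0,0,0],[0,0,0]],"gripper":[-1,-1,-1,-1,-1,-1,-1,-1]}'
```

```text
time: 20.6
tool_pos: [0.5181, 0.2269, -0.0005]
orientation: [0.089, 0.996, -0.001, -0.001]
contact_force: [0.4, 0.7, -0.8]
gripper_width: 0.064
time: 21.6
tool_pos: [0.5182, 0.2269, 0.0001]
orientation: [0.089, 0.996, -0.001, -0.001]
contact_force: [-4.6, -0.8, 15.9]
gripper_width: 0.0525
```

Gripped (52.5 mm). Lifting and carrying to the well.

```bash

python3 -m jog '{"translation":[[0,0,0.2],[0,0,0.5],[0,0,0.8],[0.05,-0.15,0.8],[0.08,-0.3,0.8],[0.1,-0.5,0.8],[0.1,-0.7,0.8],[0.1,-0.7,0.8]],"rotation":[[0,0,0],[0,0,0],[0,0,0],[0,0,0],[0,0,0],[0,0,0],[0,0,0],[0,0,0]],"gripper":[-1,-1,-1,-1,-1,-1,-1,-1]}'
python3 -m jog '{"translation":[[0.02,-0.2,0],[0.05,-0.4,0],[0.05,-0.6,0],[0.05,-0.8,0],[0.05,-0.95,0],[0.05,-1,0],[0.05,-1,0],[0.05,-1,0]],"rotation":[[0,0,0],[0,0,0],[0,0,0],[0,0,0],[0,0,0],[0,0,0],[0,0,0],[0,0,0]],"gripper":[-1,-1,-1,-1,-1,-1,-1,-1]}'
python3 -m jog '{"translation":[[0.02,-0.2,0],[0.05,-0.4,0],[0.06,-0.52,0],[0.06,-0.52,0],[0.06,-0.52,-0.1],[0.06,-0.52,-0.2],[0.06,-0.52,-0.27],[0.06,-0.52,-0.27]],"rotation":[[0,0,0],[0,0,0],[0,0,0],[0,0,0],[0,0,0],[0,0,0],[0,0,0],[0,0,0]],"gripper":[-1,-1,-1,-1,-1,-1,-1,-1]}'
python3 -c "
from h import *
o=arm.get_obs(); m=R.from_quat(o['orientation']).as_matrix(); t=o['tool_pos']; print(t,np.degrees(np.arctan2(m[1,1],m[0,1])),m[:,2]); print((np.array([.5502,-.1062,.0105])-t)/.15)"
```

```text
time: 22.6
tool_pos: [0.5333, 0.1194, 0.1202]
orientation: [0.091, 0.996, -0.001, -0.001]
contact_force: [0.4, 0.9, -0.1]
gripper_width: 0.0517
time: 23.6
tool_pos: [0.5408, -0.0293, 0.1202]
orientation: [0.09, 0.996, -0.001, -0.001]
contact_force: [1.3, 0.2, -0.1]
gripper_width: 0.0518
time: 24.6
tool_pos: [0.5493, -0.1069, 0.0785]
orientation: [0.09, 0.996, -0.001, -0.002]
contact_force: [-0.5, 0.4, 0.7]
gripper_width: 0.0518
[ 0.54927254 -0.10693922  0.07855   ] 79.68023353290172 [-0.00353495 -0.00171602 -0.99999228]
[ 0.00618309  0.00492813 -0.45366665]
```

```bash

python3 -m jog '{"translation":[[0.006,0.005,-0.08],[0.006,0.005,-0.16],[0.006,0.005,-0.24],[0.006,0.005,-0.32],[0.006,0.005,-0.39],[0.006,0.005,-0.42],[0.006,0.005,-0.44],[0.006,0.005,-0.45]],"rotation":[[0,0,0],[0,0,0],[0,0,0],[0,0,0],[0,0,0],[0,0,0],[0,0,0],[0,0,0]],"gripper":[-1,-1,-1,-1,-1,-1,-1,-1]}'
```

```text
time: 25.6
tool_pos: [0.5503, -0.1062, 0.0111]
orientation: [0.09, 0.996, -0.001, -0.002]
contact_force: [0.3, 0.3, 0.7]
gripper_width: 0.052
```

```bash

python3 -m jog '{"translation":[[0,0,-0.004],[0,0,-0.007],[0,0,-0.007],[0,0,-0.007],[0,0,-0.007],[0,0,-0.007],[0,0,-0.007],[0,0,-0.007]],"rotation":[[0,0,0],[0,0,0],[0,0,0],[0,0,0],[0,0,0],[0,0,0],[0,0,0],[0,0,0]],"gripper":[-1,-1,-1,-1,0.45,0.45,0.45,0.45]}'
python3 -m jog '{"translation":[[0,0,0.05],[0,0,0.15],[0,0,0.3],[0,0,0.5],[0,0,0.7],[0,0,0.9],[0,0,1],[0,0,1]],"rotation":[[0,0,0],[0,0,0],[0,0,0],[0,0,0],[0,0,0],[0,0,0],[0,0,0],[0,0,0]],"gripper":[0.45,0.5,0.5,0.5,0.5,0.5,0.5,0.5]}'
python3 - <<'E'
from h import *
f=shot("wrist","w7"); print(arm.get_obs()["tool_pos"])
for c,a in blobs(f,*COL["red"],200): print(c,a,at_z(f,c,.019,True).round(4))
f=shot("top")
for c,a in blobs(f,*COL["red"],80): print("top",c,a,at_z(f,c,.019).round(4))
E
```

```text
time: 26.6
tool_pos: [0.5503, -0.1062, 0.01]
orientation: [0.09, 0.996, -0.001, -0.002]
contact_force: [-0.7, 0.8, -0.3]
gripper_width: 0.0616
time: 27.6
tool_pos: [0.5507, -0.1062, 0.161]
orientation: [0.09, 0.996, -0.001, -0.001]
contact_force: [0.1, 0.5, -0.1]
gripper_width: 0.0641
[ 0.5501868  -0.10614815  0.16000082]
[325.2 177.5] 781 [ 0.5473 -0.1044  0.019 ]
[598.9 245.8] 1662 [0.7125 0.274  0.019 ]
top [193.2 161.7] 492 [0.729  0.3645 0.019 ]
top [229.8 166.2] 199 [0.7117 0.2546 0.019 ]
top [473.  255.7] 88 [ 0.4267 -0.4446  0.019 ]
```

```bash
cat >> h.py <<'E'
def disc(f,P,hue,r=45,smin=90,fish=True):
    """ellipse centre of a coloured disc top near P, by saturation+hue (shadow-proof)"""
    u,v=proj(f,P,fish).astype(int); x0,y0=max(u-r,0),max(v-r,0)
    h=cv2.cvtColor(f["color"][y0:v+r,x0:u+r],cv2.COLOR_RGB2HSV)
    lo,hi=hue; m=((h[:,:,0]>=lo)&(h[:,:,0]<=hi)&(h[:,:,1]>smin)).astype(np.uint8)
    if lo==0: m|=((h[:,:,0]>172)&(h[:,:,1]>smin)).astype(np.uint8)
    c=max(cv2.findContours(m,cv2.RETR_EXTERNAL,cv2.CHAIN_APPROX_NONE)[0],key=cv2.contourArea)
    e=cv2.fitEllipse(cv2.convexHull(c)); px=(e[0][0]+x0,e[0][1]+y0)
    return px,e[1],at_z(f,px,P[2],fish)
E
python3 - <<'E'
from h import *
f=shot("wrist","w7b")
print(disc(f,[.5502,-.1062,.019],(0,8)))
u=proj(f,[.5502,-.1062,.010],True);print(u)
cv2.imwrite("pics/w7c.png",cv2.resize(f["color"][110:250,230:420,::-1],None,fx=3,fy=3))
E
```

```text
((np.float64(324.9541778564453), np.float64(182.99609756469727)), (48.795204162597656, 50.991355895996094), array([ 0.55103103, -0.10533175,  0.019     ]))
[323.94229635 179.77522302]
```

View pics/w7c.png

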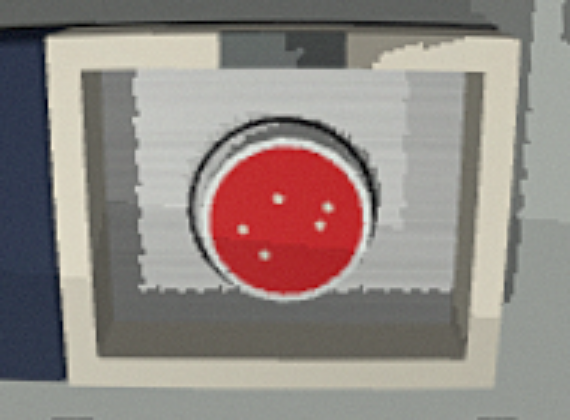

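The red dish sits inside the ring (crop (287,218)), measured 1 mm from centre. Next is the blue one.

```bash

python3 -m jog '{"translation":[[0.1,0.3,0],[0.2,0.6,0],[0.25,0.8,0],[0.25,0.8,0],[0.25,0.8,0],[0.25,0.8,0],[0.25,0.8,0],[0.25,0.8,0]],"rotation":[[0,0,0],[0,0,0],[0,0,0],[0,0,0],[0,0,0],[0,0,0],[0,0,0],[0,0,0]],"gripper":[0.5,0.5,0.5,0.5,0.5,0.5,0.5,0.5]}'
python3 -m jog '{"translation":[[0.1,0.3,0],[0.2,0.6,0],[0.25,0.82,0],[0.25,0.82,-0.2],[0.25,0.82,-0.4],[0.25,0.82,-0.5],[0.25,0.82,-0.5],[0.25,0.82,-0.5]],"rotation":[[0,0,0],[0,0,0],[0,0,0],[0,0,0],[0,0,0],[0,0,0],[0,0,0],[0,0,0]],"gripper":[0.5,0.5,0.5,0.5,0.5,0.5,0.5,0.5]}'
python3 - <<'E'
from h import *
f=shot("wrist","w8"); t=arm.get_obs()["tool_pos"]
p=disc(f,[.6253,.1375,.009],(103,128)); print(t,p,(p[2]-t)/.15, -t[2]/.15)
E
```

```text
time: 28.75
tool_pos: [0.5872, 0.0135, 0.1591]
orientation: [0.09, 0.996, -0.001, -0.002]
contact_force: [0.2, 0.1, -0.0]
gripper_width: 0.0635
time: 29.75
tool_pos: [0.6254, 0.1365, 0.0852]
orientation: [0.09, 0.996, -0.001, -0.002]
contact_force: [0.1, -0.4, 1.3]
gripper_width: 0.064
[0.62536907 0.13652804 0.08533147] ((np.float64(324.8740997314453), np.float64(204.5168914794922)), (59.938541412353516, 64.3524169921875), array([0.62478085, 0.13765337, 0.009     ])) [-0.00392149  0.00750222 -0.50887647] -0.5688764738284624
```

```bash

python3 -m jog '{"translation":[[-0.003,0.007,-0.1],[-0.003,0.007,-0.2],[-0.003,0.007,-0.3],[-0.003,0.007,-0.4],[-0.003,0.007,-0.5],[-0.003,0.007,-0.55],[-0.003,0.007,-0.57],[-0.003,0.007,-0.57]],"rotation":[[0,0,0],[0,0,0],[0,0,0],[0,0,0],[0,0,0],[0,0,0],[0,0,0],[0,0,0]],"gripper":[0.5,0.5,0.5,0.5,0.5,0.5,0.5,0.5]}'
python3 -m jog '{"translation":[[0,0,0],[0,0,0],[0,0,0],[0,0,0],[0,0,0],[0,0,0],[0,0,0],[0,0,0]],"rotation":[[0,0,0],[0,0,0],[0,0,0],[0,0,0],[0,0,0],[0,0,0],[0,0,0],[0,0,0]],"gripper":[-1,-1,-1,-1,-1,-1,-1,-1]}'
python3 -m jog '{"translation":[[0,0,0.2],[0,0,0.5],[0,0,0.8],[-0.05,-0.15,0.8],[-0.1,-0.3,0.8],[-0.15,-0.5,0.8],[-0.2,-0.63,0.8],[-0.2,-0.63,0.8]],"rotation":[[0,0,0],[0,0,0],[0,0,0],[0,0,0],[0,0,0],[0,0,0],[0,0,0],[0,0,0]],"gripper":[-1,-1,-1,-1,-1,-1,-1,-1]}'
python3 -m jog '{"translation":[[-0.06,-0.2,0],[-0.12,-0.4,0],[-0.18,-0.6,0],[-0.24,-0.8,0],[-0.3,-0.99,0],[-0.3,-0.99,0],[-0.3,-0.99,0],[-0.3,-0.99,0]],"rotation":[[0,0,0],[0,0,0],[0,0,0],[0,0,0],[0,0,0],[0,0,0],[0,0,0],[0,0,0]],"gripper":[-1,-1,-1,-1,-1,-1,-1,-1]}'
python3 -c "
from h import *
o=arm.get_obs(); m=R.from_quat(o['orientation']).as_matrix(); t=o['tool_pos']; print(t,np.degrees(np.arctan2(m[1,1],m[0,1])),m[:,2]); print((np.array([.5505,-.1058,.0210])-t)/.15)"
```

```text
time: 30.8
tool_pos: [0.6251, 0.1376, -0.0]
orientation: [0.09, 0.996, -0.001, -0.001]
contact_force: [0.2, 0.1, 0.2]
gripper_width: 0.0637
time: 31.8
tool_pos: [0.6253, 0.1377, 0.001]
orientation: [0.09, 0.996, -0.001, -0.001]
contact_force: [-4.4, -0.7, 10.4]
gripper_width: 0.0519
time: 32.8
tool_pos: [0.5945, 0.0409, 0.1206]
orientation: [0.092, 0.996, -0.001, -0.002]
contact_force: [0.6, 0.8, -0.5]
gripper_width: 0.0515
time: 33.8
tool_pos: [0.5498, -0.1064, 0.1204]
orientation: [0.091, 0.996, -0.001, -0.002]
contact_force: [0.5, 0.8, -1.1]
gripper_width: 0.0519
[ 0.5497751  -0.10635963  0.12038081] 79.56716358909465 [-0.00345937 -0.00104381 -0.99999347]
[ 0.00483267  0.00373088 -0.6625387 ]
```

```bash

python3 -m jog '{"translation":[[0.005,0.004,-0.1],[0.005,0.004,-0.2],[0.005,0.004,-0.3],[0.005,0.004,-0.4],[0.005,0.004,-0.5],[0.005,0.004,-0.58],[0.005,0.004,-0.63],[0.005,0.004,-0.65]],"rotation":[[0,0,0],[0,0,0],[0,0,0],[0,0,0],[0,0,0],[0,0,0],[0,0,0],[0,0,0]],"gripper":[-1,-1,-1,-1,-1,-1,-1,-1]}'
python3 -m jog '{"translation":[[0,0,-0.005],[0,0,-0.01],[0,0,-0.013],[0,0,-0.015],[0,0,-0.015],[0,0,-0.015],[0,0,-0.015],[0,0,-0.015]],"rotation":[[0,0,0],[0,0,0],[0,0,0],[0,0,0],[0,0,0],[0,0,0],[0,0,0],[0,0,0]],"gripper":[-1,-1,-1,-1,-1,-1,-1,-1]}'
```

```text
time: 34.8
tool_pos: [0.5505, -0.1058, 0.0225]
orientation: [0.091, 0.996, -0.001, -0.002]
contact_force: [0.8, 0.4, -0.5]
gripper_width: 0.0515
time: 35.8
tool_pos: [0.5507, -0.1058, 0.021]
orientation: [0.091, 0.996, -0.001, -0.001]
contact_force: [-3.2, 0.4, 11.7]
gripper_width: 0.0518
```

Contact as computed. I'll release, rise, check, and head for dish2.

```bash

python3 -m jog '{"translation":[[0,0,0],[0,0,0],[0,0,0],[0,0,0],[0,0,0.1],[0,0,0.3],[0,0,0.6],[0,0,0.93]],"rotation":[[0,0,0],[0,0,0],[0,0,0],[0,0,0],[0,0,0],[0,0,0],[0,0,0],[0,0,0]],"gripper":[0.45,0.45,0.45,0.45,0.45,0.5,0.5,0.5]}'
python3 - <<'E'
from h import *
f=shot("wrist","w9"); print(disc(f,[.5505,-.1058,.029],(103,128),smin=120))
E
python3 -m jog '{"translation":[[0.03,0.3,0],[0.06,0.6,0],[0.09,0.9,0],[0.09,1,0],[0.09,1,0],[0.09,1,0],[0.09,1,0],[0.09,1,0]],"rotation":[[0,0,0],[0,0,0],[0,0,0],[0,0,0],[0,0,0],[0,0,0],[0,0,0],[0,0,0]],"gripper":[0.5,0.5,0.5,0.5,0.5,0.5,0.5,0.5]}'
python3 -m jog '{"translation":[[0.03,0.3,0],[0.06,0.6,0],[0.09,0.9,0],[0.09,1,0],[0.09,1,0],[0.09,1,0],[0.09,1,0],[0.09,1,0]],"rotation":[[0,0,0],[0,0,0],[0,0,0],[0,0,0],[0,0,0],[0,0,0],[0,0,0],[0,0,0]],"gripper":[0.5,0.5,0.5,0.5,0.5,0.5,0.5,0.5]}'
python3 -m jog '{"translation":[[0.03,0.3,0],[0.06,0.6,0],[0.09,0.9,0],[0.09,1,0],[0.09,1,-0.2],[0.09,1,-0.4],[0.09,1,-0.5],[0.09,1,-0.5]],"rotation":[[0,0,0],[0,0,0],[0,0,0],[0,0,0],[0,0,0],[0,0,0],[0,0,0],[0,0,0]],"gripper":[0.5,0.5,0.5,0.5,0.5,0.5,0.5,0.5]}'
python3 - <<'E'
from h import *
f=shot("wrist","w10"); t=arm.get_obs()["tool_pos"]
p=disc(f,[.5915,.3523,.009],(10,28)); print(t,p,(p[2]-t)/.15, -t[2]/.15)
for c,a in blobs(f,*COL["yel"],300): print(c,a,at_z(f,c,.009,True).round(4))
E
```

```text
time: 36.8
tool_pos: [0.5504, -0.1058, 0.1627]
orientation: [0.091, 0.996, -0.001, -0.001]
contact_force: [0.5, -0.1, -0.5]
gripper_width: 0.0641
((np.float64(324.9927291870117), np.float64(183.8480110168457)), (49.346778869628906, 51.20463943481445), array([ 0.55059896, -0.10471444,  0.029     ]))
time: 37.85
tool_pos: [0.5664, 0.0428, 0.169]
orientation: [0.092, 0.996, -0.001, 0.002]
contact_force: [0.5, 0.9, 1.4]
gripper_width: 0.064
time: 38.85
tool_pos: [0.5801, 0.192, 0.1691]
orientation: [0.092, 0.996, -0.001, 0.002]
contact_force: [0.2, 0.1, 0.3]
gripper_width: 0.0638
time: 39.85
tool_pos: [0.5935, 0.3413, 0.0935]
orientation: [0.093, 0.996, -0.001, 0.002]
contact_force: [0.1, -0.2, 1.2]
gripper_width: 0.0639
[0.59392362 0.34169043 0.09459148] ((np.float64(336.9915313720703), np.float64(195.90233993530273)), (59.59996795654297, 62.625667572021484), array([0.5911894, 0.3522589, 0.009    ])) [-0.01822815  0.07045643 -0.57060985] -0.6306098499759771
[337.  195.9] 2849 [0.5912 0.3523 0.009 ]
[220.8 244.7] 1813 [0.6168 0.2467 0.009 ]
```

Blue is stacked within 1.5 mm. Of the two yellows in view, (337,196) at y=0.352 is farther left than (221,245) at y=0.247, so that one is dish2. Picking it.

```bash

python3 -m jog '{"translation":[[-0.018,0.07,-0.1],[-0.018,0.07,-0.2],[-0.018,0.07,-0.3],[-0.018,0.07,-0.4],[-0.018,0.07,-0.5],[-0.018,0.07,-0.6],[-0.018,0.07,-0.63],[-0.018,0.07,-0.63]],"rotation":[[0,0,0],[0,0,0],[0,0,0],[0,0,0],[0,0,0],[0,0,0],[0,0,0],[0,0,0]],"gripper":[0.5,0.5,0.5,0.5,0.5,0.5,0.5,0.5]}'
python3 -m jog '{"translation":[[0,0,0],[0,0,0],[0,0,0],[0,0,0],[0,0,0],[0,0,0],[0,0,0],[0,0,0]],"rotation":[[0,0,0],[0,0,0],[0,0,0],[0,0,0],[0,0,0],[0,0,0],[0,0,0],[0,0,0]],"gripper":[-1,-1,-1,-1,-1,-1,-1,-1]}'
python3 -m jog '{"translation":[[0,0,0.2],[0,0,0.5],[0,0,0.8],[0,-0.15,0.9],[-0.05,-0.3,0.9],[-0.08,-0.5,0.9],[-0.1,-0.7,0.9],[-0.1,-0.7,0.9]],"rotation":[[0,0,0],[0,0,0],[0,0,0],[0,0,0],[0,0,0],[0,0,0],[0,0,0],[0,0,0]],"gripper":[-1,-1,-1,-1,-1,-1,-1,-1]}'
python3 -m jog '{"translation":[[-0.02,-0.2,0],[-0.04,-0.4,0],[-0.06,-0.6,0],[-0.08,-0.8,0],[-0.09,-1,0],[-0.09,-1,0],[-0.09,-1,0],[-0.09,-1,0]],"rotation":[[0,0,0],[0,0,0],[0,0,0],[0,0,0],[0,0,0],[0,0,0],[0,0,0],[0,0,0]],"gripper":[-1,-1,-1,-1,-1,-1,-1,-1]}'
python3 -m jog '{"translation":[[-0.02,-0.2,0],[-0.04,-0.4,0],[-0.06,-0.6,0],[-0.08,-0.8,0],[-0.09,-1,0],[-0.09,-1,0],[-0.09,-1,0],[-0.09,-1,0]],"rotation":[[0,0,0],[0,0,0],[0,0,0],[0,0,0],[0,0,0],[0,0,0],[0,0,0],[0,0,0]],"gripper":[-1,-1,-1,-1,-1,-1,-1,-1]}'
python3 -c "
from h import *
o=arm.get_obs(); m=R.from_quat(o['orientation']).as_matrix(); t=o['tool_pos']; print(t,np.degrees(np.arctan2(m[1,1],m[0,1])),m[:,2]); print((np.array([.5505,-.1058,.0310])-t)/.15)"
```

```text
time: 40.9
tool_pos: [0.5912, 0.3521, -0.0001]
orientation: [0.093, 0.996, -0.001, 0.002]
contact_force: [-0.3, -0.1, 0.4]
gripper_width: 0.0642
time: 41.9
tool_pos: [0.5916, 0.3524, 0.0012]
orientation: [0.093, 0.996, -0.001, 0.003]
contact_force: [-3.8, -1.5, 9.0]
gripper_width: 0.0519
time: 42.9
tool_pos: [0.5768, 0.2439, 0.1364]
orientation: [0.094, 0.996, -0.001, 0.003]
contact_force: [0.8, -0.0, -0.5]
gripper_width: 0.0518
time: 43.9
tool_pos: [0.5633, 0.095, 0.1363]
orientation: [0.094, 0.996, -0.001, 0.003]
contact_force: [0.7, 1.7, -0.8]
gripper_width: 0.0519
time: 44.9
tool_pos: [0.5499, -0.0538, 0.1363]
orientation: [0.093, 0.996, -0.001, 0.003]
contact_force: [-0.1, 1.2, -0.5]
gripper_width: 0.0519
[ 0.54991357 -0.05380073  0.13626429] 79.33310168756917 [ 0.00550418 -0.00222282 -0.99998238]
[ 0.00390951 -0.34666177 -0.70176196]
```

```bash

python3 -m jog '{"translation":[[0.004,-0.12,0],[0.004,-0.25,0],[0.004,-0.347,0],[0.004,-0.347,-0.1],[0.004,-0.347,-0.25],[0.004,-0.347,-0.4],[0.004,-0.347,-0.5],[0.004,-0.347,-0.5]],"rotation":[[0,0,0],[0,0,0],[0,0,0],[0,0,0],[0,0,0],[0,0,0],[0,0,0],[0,0,0]],"gripper":[-1,-1,-1,-1,-1,-1,-1,-1]}'
python3 -c "
from h import *
o=arm.get_obs(); t=o['tool_pos']; print(t,(np.array([.5505,-.1055,.0312])-t)/.15)"
```

```text
time: 45.9
tool_pos: [0.5498, -0.1055, 0.06]
orientation: [0.093, 0.996, -0.001, 0.002]
contact_force: [-0.0, 0.2, 0.4]
gripper_width: 0.0517
[ 0.54982957 -0.10546828  0.06002329] [ 0.00446954 -0.0002115  -0.19215525]
```

```bash

python3 -m jog '{"translation":[[0.004,0,-0.05],[0.004,0,-0.1],[0.004,0,-0.14],[0.004,0,-0.17],[0.004,0,-0.18],[0.004,0,-0.187],[0.004,0,-0.192],[0.004,0,-0.194]],"rotation":[[0,0,0],[0,0,0],[0,0,0],[0,0,0],[0,0,0],[0,0,0],[0,0,0],[0,0,0]],"gripper":[-1,-1,-1,-1,-1,-1,-1,-1]}'
python3 -m jog '{"translation":[[0,0,0],[0,0,0],[0,0,0],[0,0,0],[0,0,0.1],[0,0,0.3],[0,0,0.6],[0,0,0.93]],"rotation":[[0,0,0],[0,0,0],[0,0,0],[0,0,0],[0,0,0],[0,0,0],[0,0,0],[0,0,0]],"gripper":[0.45,0.45,0.45,0.45,0.45,0.5,0.5,0.5]}'
python3 - <<'E'
from h import *
f=shot("wrist","w11"); print(disc(f,[.5505,-.1055,.039],(10,28),smin=120)); print(arm.get_obs()["tool_pos"])
E
```

```text
time: 46.9
tool_pos: [0.5506, -0.1055, 0.0312]
orientation: [0.093, 0.996, -0.001, 0.002]
contact_force: [-1.4, 0.7, 6.2]
gripper_width: 0.0515
time: 47.9
tool_pos: [0.5502, -0.1054, 0.1729]
orientation: [0.093, 0.996, -0.001, 0.002]
contact_force: [-0.9, -0.5, 0.4]
gripper_width: 0.064
((np.float64(324.8404312133789), np.float64(183.0421028137207)), (49.633384704589844, 52.00237274169922), array([ 0.55058473, -0.10449466,  0.039     ]))
[ 0.55273896 -0.10601988  0.17911116]
```

View pics/w11.png

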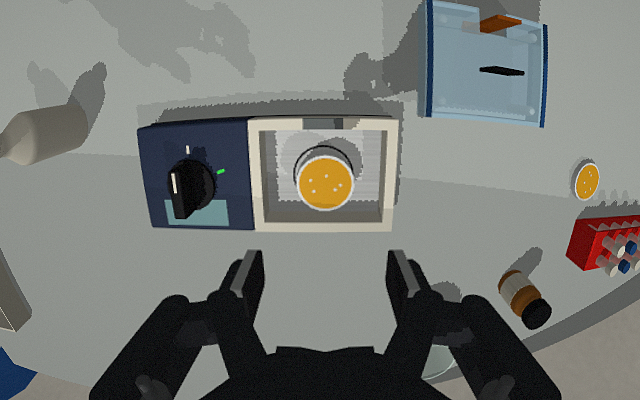

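The pile is clean at (325,184), all three dishes centred within 2 mm. The cover is at (487,65). I'll turn the jaws back and look at the cover from above, since it may have been knocked.

```bash

python3 -m jog '{"translation":[[-0.1,0.2,0.1],[-0.2,0.4,0.2],[-0.3,0.6,0.3],[-0.4,0.8,0.4],[-0.5,1,0.5],[-0.5,1,0.5],[-0.5,1,0.5],[-0.5,1,0.5]],"rotation":[[0,0,-0.05],[0,0,-0.1],[0,0,-0.15],[0,0,-0.2],[0,0,-0.25],[0,0,-0.3],[0,0,-0.35],[0,0,-0.4]],"gripper":[1,1,1,1,1,1,1,1]}'
python3 -m jog '{"translation":[[0,0.1,0],[0,0.1,0],[0,0.1,0],[0,0.1,0],[0,0.1,0],[0,0.1,0],[0,0.1,0],[0,0.1,0]],"rotation":[[0,0,-0.05],[0,0,-0.1],[0,0,-0.1],[0,0,-0.1],[0,0,-0.1],[0,0,-0.1],[0,0,-0.1],[0,0,-0.1]],"gripper":[1,1,1,1,1,1,1,1]}'
python3 - <<'E'
from h import *
o=arm.get_obs(); m=R.from_quat(o['orientation']).as_matrix(); t=o['tool_pos']; print(o["time"],t,np.degrees(np.arctan2(m[1,1],m[0,1])),m[:,2],o["joint_pos"])
f=shot("wrist","w12")
q=[.46,.0708,-.1823];c,s=np.cos(q[2]),np.sin(q[2])
img=f["color"][:,:,::-1].copy()
P=[proj(f,[q[0]+c*a-s*b,q[1]+s*a+c*b,z],True) for a,b,z in np.array([(48,67,49),(48,-67,49),(-60,67,49),(-60,-67,49),(0,-16,79),(0,16,79),(-46,-13,79),(-46,13,79)])/1000]; P=np.array(P); print(P.round(1))
np.save("wfc.npy",np.array(f["world_from_camera"]))
x0,y0=P.min(0).astype(int)-35; x1,y1=P.max(0).astype(int)+35; x0=max(x0,0);y0=max(y0,0)
k=min(800/(x1-x0),600/(y1-y0)); cr=cv2.resize(img[y0:y1,x0:x1],None,fx=k,fy=k,interpolation=cv2.INTER_CUBIC)
for u in P: cv2.circle(cr,tuple(((u+.5-[x0,y0])*k-.5).astype(int)),3,(0,255,0),1)
print(x0,y0,k); cv2.imwrite("pics/w12c.png",cr)
E
```

```text
time: 48.95
tool_pos: [0.4776, 0.0441, 0.2551]
orientation: [0.662, 0.749, -0.003, 0.004]
contact_force: [0.0, -0.1, 0.3]
gripper_width: 0.0854
time: 49.95
tool_pos: [0.4776, 0.059, 0.2551]
orientation: [0.771, 0.636, -0.004, 0.004]
contact_force: [0.4, 0.4, 0.3]
gripper_width: 0.0851
49.95 [0.47757886 0.0590396  0.25506277] -10.958477486277289 [-0.0016959  -0.01089745 -0.99993918] [-0.51711061  0.27535641  0.32492121  1.94954164 -0.09511944  0.93647751
 -0.33809588]
[[347.8 100.7]
 [346.5 213.1]
 [251.4 103.1]
 [258.8 213.6]
 [304.3 180.3]
 [303.5 150.9]
 [262.  178.2]
 [260.4 154.6]]
216 65 3.278688524590164
```

View pics/w12c.png

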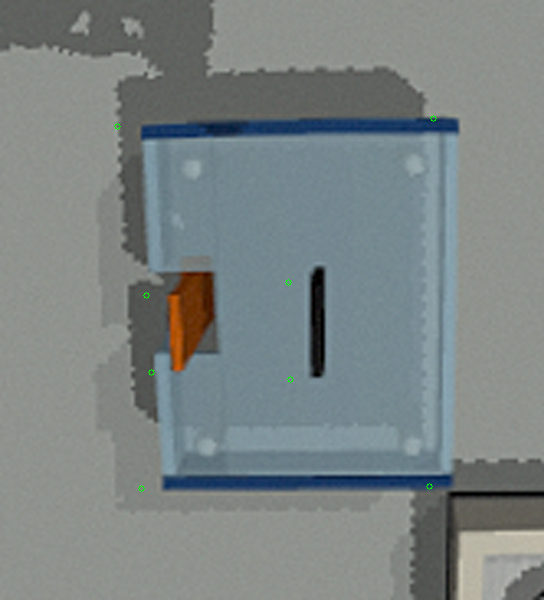

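```bash
cat > fit.py <<'E'
from h import *
from scipy.optimize import least_squares
def fit(f,C,x0,y0,k,g):
    pix=np.array([((X+.5)/k-.5+x0,(Y+.5)/k-.5+y0) for (X,Y),_ in C]); P=np.array([p for _,p in C])/1000
    def res(q):
        c,s=np.cos(q[2]),np.sin(q[2]); return np.ravel([proj(f,[q[0]+c*a-s*b,q[1]+s*a+c*b,z],True)-u for (a,b,z),u in zip(P,pix)])
    s=least_squares(res,g,loss="soft_l1"); return s.x,res(s.x).reshape(-1,2).round(2)
E
python3 - <<'E'
from fit import *
f={"fovy":65.70646984690485,"cx":324.62938,"cy":197.07371,"world_from_camera":np.load("wfc.npy")}
C=[((458,118),(48,67,49)),((142,126),(-60,67,49)),((452,489),(48,-67,49)),((164,489),(-60,-67,49)),((317,377),(0,-16,79)),((176,372),(-46,-13,79))]
q,r=fit(f,C,216,65,3.278688524590164,[.465,.07,-.18]); print(q,np.degrees(q[2]));print(r)
c,s=np.cos(q[2]),np.sin(q[2]); t=arm.get_obs()["tool_pos"]
tg=np.array([q[0]-c*.0185,q[1]-s*.0185]); print(tg,(tg-t[:2])/.15)
E
```

```text
[ 0.46835165  0.06915059 -0.18182344] -10.417715671816323
[[ 0.04  0.25]
 [-0.24 -0.26]
 [ 0.01 -0.68]
 [-0.12 -0.14]
 [-0.06  0.67]
 [ 0.35  0.04]]
[0.45015662 0.07249582] [-0.18269093  0.0894454 ]
```

Fit residuals are under 0.7 px. The cover is at (0.468,0.069), yaw −10.4°. I'll approach and level the tool.

```bash

python3 -m jog '{"translation":[[-0.183,0.089,-0.1],[-0.183,0.089,-0.3],[-0.183,0.089,-0.5],[-0.183,0.089,-0.7],[-0.183,0.089,-0.85],[-0.183,0.089,-0.85],[-0.183,0.089,-0.85],[-0.183,0.089,-0.85]],"rotation":[[0.0035,-0.0005,0.003],[0.0035,-0.0005,0.003],[0.0035,-0.0005,0.003],[0.0035,-0.0005,0.003],[0.0035,-0.0005,0.003],[0.0035,-0.0005,0.003],[0.0035,-0.0005,0.003],[0.0035,-0.0005,0.003]],"gripper":[1,1,1,1,1,1,1,1]}'
python3 -c "
from h import *
o=arm.get_obs(); m=R.from_quat(o['orientation']).as_matrix(); t=o['tool_pos']; print(t,np.degrees(np.arctan2(m[1,1],m[0,1])),m[:,2]); print((np.array([.4502,.0725,.052])-t)/.15)"
```

```text
time: 51.0
tool_pos: [0.4506, 0.0726, 0.1284]
orientation: [0.768, 0.64, 0.001, 0.0]
contact_force: [0.5, 0.0, 0.3]
gripper_width: 0.0851
[0.450571   0.07261223 0.12843124] -10.412112527397781 [ 1.24545197e-03  6.29187194e-04 -9.99999026e-01]
[-0.00247335 -0.00074819 -0.50954163]
```

```bash

python3 -m jog '{"translation":[[-0.002,0,-0.1],[-0.002,0,-0.2],[-0.002,0,-0.3],[-0.002,0,-0.4],[-0.002,0,-0.47],[-0.002,0,-0.51],[-0.002,0,-0.51],[-0.002,0,-0.51]],"rotation":[[0,0,0],[0,0,0],[0,0,0],[0,0,0],[0,0,0],[0,0,0],[0,0,0],[0,0,0]],"gripper":[1,1,1,1,1,1,1,1]}'
python3 -m jog '{"translation":[[0,0,0],[0,0,0],[0,0,0],[0,0,0],[0,0,0],[0,0,0],[0,0,0],[0,0,0]],"rotation":[[0,0,0],[0,0,0],[0,0,0],[0,0,0],[0,0,0],[0,0,0],[0,0,0],[0,0,0]],"gripper":[-1,-1,-1,-1,-1,-1,-1,-1]}'
python3 -m jog '{"translation":[[0,0,0.05],[0,0,0.15],[0,0,0.3],[0,0,0.5],[0,0,0.7],[0,0,0.8],[0,0,0.8],[0,0,0.8]],"rotation":[[0,0,0],[0,0,0],[0,0,0],[0,0,0],[0,0,0],[0,0,0],[0,0,0],[0,0,0]],"gripper":[-1,-1,-1,-1,-1,-1,-1,-1]}'
python3 -c "
from h import *
o=arm.get_obs(); m=R.from_quat(o['orientation']).as_matrix(); t=o['tool_pos']; print(t,np.degrees(np.arctan2(m[1,1],m[0,1])),m[:,2])"
```

```text
time: 52.0
tool_pos: [0.4505, 0.0726, 0.0523]
orientation: [0.768, 0.64, 0.001, 0.0]
contact_force: [-0.1, 0.1, -0.5]
gripper_width: 0.0854
time: 53.0
tool_pos: [0.4524, 0.0727, 0.0536]
orientation: [0.769, 0.64, 0.003, 0.001]
contact_force: [2.4, -1.7, 28.0]
gripper_width: 0.0394
time: 54.0
tool_pos: [0.4521, 0.0727, 0.1732]
orientation: [0.768, 0.64, 0.003, 0.001]
contact_force: [-0.1, -0.4, -3.1]
gripper_width: 0.0378
[0.45207922 0.07272041 0.17322281] -10.431821764887427 [ 0.00534459  0.00152203 -0.99998456]
```

Held. I'll check how the cover sits in the grip before inserting it.

```bash

python3 - <<'E'
from h import *
f=shot("wrist","w13"); np.save("wfc2.npy",np.array(f["world_from_camera"]))
img=f["color"][:,:,::-1].copy()[20:320,140:460]
cr=cv2.resize(img,None,fx=2,fy=2,interpolation=cv2.INTER_CUBIC); cv2.imwrite("pics/w13c.png",cr)
E
```

```text
(no output)
```

View pics/w13c.png

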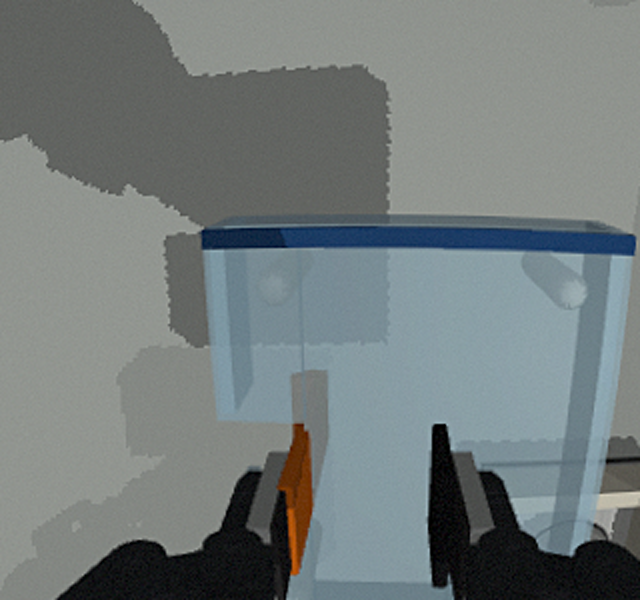

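```bash
python3 - <<'E'
from fit import *
f={"fovy":65.70646984690485,"cx":324.62938,"cy":197.07371,"world_from_camera":np.load("wfc2.npy")}
t=arm.get_obs()["tool_pos"]; print(t)
for z0 in (.1396,.1415):
    o=z0*1000
    C=[((203,228),(-60,67,29+o)),((635,234),(48,67,29+o)),((440,424),(0,16,59+o)),((296,424),(-39,13,59+o))]
    q,r=fit(f,C,140,20,2,[t[0]+.018,t[1]-.003,-.18]); c,s=np.cos(q[2]),np.sin(q[2]); d=t[:2]-q[:2]
    print(q,np.degrees(q[2]),"tcp in cover",(c*d[0]+s*d[1]).round(4),(-s*d[0]+c*d[1]).round(4)); print(r.tolist())
E
```

```text
[0.45201422 0.07264907 0.1730163 ]
[ 0.46901152  0.07488144 -0.26918484] -15.423155074183883 tcp in cover -0.0158 -0.0067
[[0.11, -20.64], [0.57, -1.87], [0.59, 17.15], [-17.97, 16.14]]
[ 0.46867114  0.07578201 -0.28185564] -16.149138806008576 tcp in cover -0.0151 -0.0076
[[-0.18, -23.54], [2.61, -1.57], [0.47, 17.62], [-19.54, 15.55]]
```

```bash
python3 - <<'E'
from fit import *
f={"fovy":65.70646984690485,"cx":324.62938,"cy":197.07371,"world_from_camera":np.load("wfc2.npy")}
t=arm.get_obs()["tool_pos"]
for z0 in (.1396,.1425):
    o=z0*1000
    C=[((203,228),(-60,67,29+o)),((635,234),(48,67,29+o)),((440,424),(0,16,29+o)),((440,585),(0,-16,59+o)),((295,574),(-37,-13,59+o))]
    q,r=fit(f,C,140,20,2,[t[0]+.018,t[1]-.003,-.18]); c,s=np.cos(q[2]),np.sin(q[2]); d=t[:2]-q[:2]
    print(q,np.degrees(q[2]),"tcp in cover",(c*d[0]+s*d[1]).round(4),(-s*d[0]+c*d[1]).round(4)); print(r.tolist())
E
```

```text
[ 0.47265222  0.06903513 -0.1921146 ] -11.00735593791057 tcp in cover -0.0209 -0.0004
[[-0.5, -1.31], [-0.19, 0.31], [0.34, -1.71], [2.52, 1.89], [-0.91, 2.36]]
[ 0.47239203  0.06964677 -0.19001836] -10.88724998448878 tcp in cover -0.0206 -0.0009
[[-3.1, -1.39], [1.33, -0.18], [0.23, -0.31], [2.54, 4.87], [-2.28, 5.39]]
```

```bash

python3 -m jog '{"translation":[[0.04,-0.08,0],[0.09,-0.2,0],[0.13,-0.3,0],[0.18,-0.4,0],[0.22,-0.5,0],[0.267,-0.585,0],[0.267,-0.585,0],[0.267,-0.585,0]],"rotation":[[0,0,0],[0,0,0],[0,0,0],[0,0,0],[0,0,0],[0,0,0],[0,0,0],[0,0,0]],"gripper":[-1,-1,-1,-1,-1,-1,-1,-1]}'
python3 -m jog '{"translation":[[0.04,-0.08,0],[0.09,-0.2,0],[0.13,-0.3,0],[0.18,-0.4,0],[0.22,-0.5,0],[0.267,-0.585,0],[0.267,-0.585,0],[0.267,-0.585,0]],"rotation":[[0,0,0],[0,0,0],[0,0,0],[0,0,0],[0,0,0],[0,0,0],[0,0,0],[0,0,0]],"gripper":[-1,-1,-1,-1,-1,-1,-1,-1]}'
python3 -c "
from h import *
o=arm.get_obs(); m=R.from_quat(o['orientation']).as_matrix(); t=o['tool_pos']; print(t,np.degrees(np.arctan2(m[1,1],m[0,1])),m[:,2]); print((np.array([.5320,-.1029,.100])-t)/.15)"
```

```text
time: 55.05
tool_pos: [0.4919, -0.0147, 0.1729]
orientation: [0.768, 0.64, 0.002, 0.001]
contact_force: [0.6, 0.2, -2.1]
gripper_width: 0.0383
time: 56.05
tool_pos: [0.5318, -0.1021, 0.1728]
orientation: [0.768, 0.64, 0.002, 0.001]
contact_force: [-0.1, 0.0, -1.6]
gripper_width: 0.0376
[ 0.53178725 -0.10208239  0.17278765] -10.403655959227635 [ 0.00416661  0.00185998 -0.99998959]
[ 0.00141834 -0.00545076 -0.48525097]
```

```bash

python3 -m jog '{"translation":[[0.001,-0.005,-0.08],[0.001,-0.005,-0.16],[0.001,-0.005,-0.24],[0.001,-0.005,-0.32],[0.001,-0.005,-0.4],[0.001,-0.005,-0.45],[0.001,-0.005,-0.48],[0.001,-0.005,-0.48]],"rotation":[[0,0,0],[0,0,0],[0,0,0],[0,0,0],[0,0,0],[0,0,0],[0,0,0],[0,0,0]],"gripper":[-1,-1,-1,-1,-1,-1,-1,-1]}'
python3 -m jog '{"translation":[[0,0,-0.015],[0,0,-0.03],[0,0,-0.045],[0,0,-0.06],[0,0,-0.075],[0,0,-0.08],[0,0,-0.08],[0,0,-0.08]],"rotation":[[0,0,0],[0,0,0],[0,0,0],[0,0,0],[0,0,0],[0,0,0],[0,0,0],[0,0,0]],"gripper":[-1,-1,-1,-1,-1,-1,-1,-1]}'
```

```text
time: 57.05
tool_pos: [0.5319, -0.1029, 0.1007]
orientation: [0.768, 0.64, 0.002, 0.001]
contact_force: [0.1, 0.2, -1.9]
gripper_width: 0.0384
time: 58.05
tool_pos: [0.5309, -0.1028, 0.0882]
orientation: [0.768, 0.64, 0.001, -0.0]
contact_force: [-5.1, 0.5, -4.2]
gripper_width: 0.0382
```

There is a slight −x push, and the image fit also suggested about 2 mm. I'll shift slightly to −x and continue.

```bash

python3 -m jog '{"translation":[[-0.007,0.002,0],[-0.007,0.002,-0.01],[-0.007,0.002,-0.02],[-0.007,0.002,-0.03],[-0.007,0.002,-0.04],[-0.007,0.002,-0.045],[-0.007,0.002,-0.045],[-0.007,0.002,-0.045]],"rotation":[[0,0,0],[0,0,0],[0,0,0],[0,0,0],[0,0,0],[0,0,0],[0,0,0],[0,0,0]],"gripper":[-1,-1,-1,-1,-1,-1,-1,-1]}'
```

```text
time: 59.05
tool_pos: [0.5298, -0.1025, 0.0815]
orientation: [0.768, 0.64, 0.001, -0.0]
contact_force: [0.2, -0.1, -1.5]
gripper_width: 0.0381
```

```bash

python3 -m jog '{"translation":[[0,0,-0.01],[0,0,-0.02],[0,0,-0.03],[0,0,-0.04],[0,0,-0.046],[0,0,-0.05],[0,0,-0.053],[0,0,-0.055]],"rotation":[[0,0,0],[0,0,0],[0,0,0],[0,0,0],[0,0,0],[0,0,0],[0,0,0],[0,0,0]],"gripper":[-1,-1,-1,-1,-1,-1,-1,-1]}'
```

```text
time: 60.05
tool_pos: [0.5307, -0.1027, 0.0747]
orientation: [0.768, 0.64, 0.002, 0.0]
contact_force: [-2.7, 2.0, 34.5]
gripper_width: 0.0381
```

Seated, with contact at the home height. I'll ease off, open and rise.

```bash

python3 -m jog '{"translation":[[0,0,0],[0,0,0],[0,0,0],[0,0,0],[0,0,0],[0,0,0],[0,0,0.02],[0,0,0.05]],"rotation":[[0,0,0],[0,0,0],[0,0,0],[0,0,0],[0,0,0],[0,0,0],[0,0,0],[0,0,0]],"gripper":[1,1,1,1,1,1,1,1]}'
python3 -m jog '{"translation":[[0,0,0.1],[0,0,0.25],[0,0,0.4],[0,0,0.6],[0,0,0.8],[0,0,0.9],[0,0,0.9],[0,0,0.9]],"rotation":[[0,0,0],[0,0,0],[0,0,0],[0,0,0],[0,0,0],[0,0,0],[0,0,0],[0,0,0]],"gripper":[1,1,1,1,1,1,1,1]}'
python3 - <<'E'
from h import *
f=shot("wrist","w14"); o=arm.get_obs(); print(o["tool_pos"],o["joint_pos"]); np.save("wfc3.npy",np.array(f["world_from_camera"]))
cr=cv2.resize(f["color"][60:360,200:440,::-1],None,fx=2,fy=2,interpolation=cv2.INTER_CUBIC); cv2.imwrite("pics/w14c.png",cr)
E
```

```text
time: 61.05
tool_pos: [0.5307, -0.1026, 0.0825]
orientation: [0.768, 0.64, 0.002, 0.0]
contact_force: [0.3, -1.5, -0.2]
gripper_width: 0.0853
time: 62.05
tool_pos: [0.5303, -0.1025, 0.2167]
orientation: [0.768, 0.64, 0.002, -0.0]
contact_force: [-0.1, 0.1, -0.5]
gripper_width: 0.0854
[ 0.53024517 -0.10253103  0.21651634] [-0.16134547  0.42142593  0.32761564  1.85556032 -0.17370399  0.89018932
  0.06717118]
```

View pics/w14c.png

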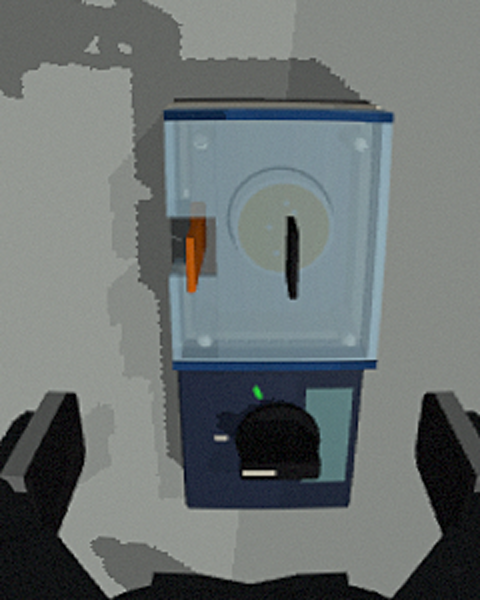

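```bash
python3 - <<'E'
from fit import *
f={"fovy":65.70646984690485,"cx":324.62938,"cy":197.07371,"world_from_camera":np.load("wfc3.npy")}
for z in (0,4,8):
    C=[((164,111),(-60,67,69+z)),((393,113),(48,67,69+z)),((377,368),(48,-67,69+z)),((172,368),(-60,-67,69+z)),((293,298),(0,-16,99+z)),((192,292),(-46,-13,99+z))]
    q,r=fit(f,C,200,60,2,[.55,-.106,-.18]); print(z,q,np.degrees(q[2]),np.abs(r).mean(),r.tolist())
t=arm.get_obs()["tool_pos"]; q=[.5502,-.1062,-.1823]; c,s=np.cos(q[2]),np.sin(q[2])
k=np.array([q[0]+s*.130,q[1]-c*.130]); print("knob",k,(k-t[:2])/.15)
print(proj(f,[*k,.076],True),(proj(f,[*k,.076],True)-[200,60])*2)
E
```

```text
0 [ 0.55220388 -0.10670638 -0.18456187] -10.574616329666467 0.3975 [[-0.07, -0.87], [0.24, -0.53], [-0.55, -0.04], [0.58, 0.13], [0.16, 0.75], [-0.36, 0.49]]
4 [ 0.55241895 -0.1052755  -0.18597573] -10.655624227188909 0.8158333333333334 [[-0.63, -2.23], [1.3, -1.68], [0.12, 0.54], [-0.05, 0.59], [0.43, 0.86], [-0.88, 0.48]]
8 [ 0.55272986 -0.1037646  -0.18836003] -10.79223470055037 1.4333333333333333 [[-1.05, -3.8], [2.55, -2.91], [0.83, 1.1], [-0.69, 0.94], [0.78, 0.88], [-1.34, 0.33]]
knob [ 0.52663205 -0.23404581] [-0.0240875 -0.8767652]
[340.08734488 295.73165994] [280.17468977 471.46331988]
```

The fit puts the cover at its home height, 2 mm of play in +x, with the tab sprung out; the green light is at (257,392). Next is the knob: turn the jaws across its bar.

```bash

python3 -m jog '{"translation":[[0,-0.2,0],[-0.02,-0.4,0],[-0.024,-0.6,0],[-0.024,-0.877,0],[-0.024,-0.877,-0.1],[-0.024,-0.877,-0.2],[-0.024,-0.877,-0.3],[-0.024,-0.877,-0.4]],"rotation":[[0,0,0.05],[0,0,0.1],[0,0,0.15],[0,0,0.2],[0,0,0.25],[0,0,0.3],[0,0,0.35],[0,0,0.4]],"gripper":[0,0,0,0,0,0,0,0]}'
python3 -m jog '{"translation":[[0,0,0],[0,0,0],[0,0,0],[0,0,0],[0,0,0],[0,0,0],[0,0,0],[0,0,0]],"rotation":[[0,0,0.05],[0,0,0.1],[0,0,0.1],[0,0,0.1],[0,0,0.1],[0,0,0.1],[0,0,0.1],[0,0,0.1]],"gripper":[0,0,0,0,0,0,0,0]}'
python3 - <<'E'
from h import *
o=arm.get_obs(); m=R.from_quat(o['orientation']).as_matrix(); t=o['tool_pos']; print(t,np.degrees(np.arctan2(m[1,1],m[0,1])),m[:,2],o["joint_pos"])
f=shot("wrist","w15"); k=np.array([.5266,-.2340,.050]); print((k-t)/.15)
h=cv2.cvtColor(f["color"],cv2.COLOR_RGB2HSV); u=proj(f,[.5266,-.2340,.076],True); print("knob px",u)
c,s=np.cos(-.1823),np.sin(-.1823); e=[.5266-.021*c,-.2340-.021*s,.076]; print("stripe exp",proj(f,e,True))
x0,y0=int(u[0])-50,int(u[1])-70; w=cv2.inRange(h[y0:y0+110,x0:x0+100],(0,0,190),(180,60,255))
n,l,st,cc=cv2.connectedComponentsWithStats(w); print([(cc[i]+[x0,y0],st[i,4]) for i in range(1,n) if st[i,4]>10])
E
```

```text
time: 63.1
tool_pos: [0.5261, -0.2339, 0.155]
orientation: [0.243, 0.97, 0.001, -0.002]
contact_force: [0.6, 0.5, -0.0]
gripper_width: 0.0427
time: 64.1
tool_pos: [0.5261, -0.2339, 0.155]
orientation: [0.088, 0.996, 0.001, -0.002]
contact_force: [0.5, 0.3, 0.6]
gripper_width: 0.0425
[ 0.5261438  -0.23389047  0.15499523] 79.85461769025821 [-0.00411211  0.00250602 -0.99998841] [ 0.36019297  0.53836484 -0.06186602  1.79772885  0.04213985  0.81146445
  1.67162478]
[ 0.00304135 -0.0007302  -0.69996822]
knob px [323.14822941 204.87478025]
stripe exp [323.27732697 178.30578752]
[(array([323.03846154, 150.15384615]), np.int32(26)), (array([322.51648352, 189.12087912]), np.int32(91))]
```

The knob lines up laterally within 1 px. Descending and closing on the bar.

```bash

python3 -m jog '{"translation":[[0.003,0,-0.12],[0.003,0,-0.24],[0.003,0,-0.36],[0.003,0,-0.48],[0.003,0,-0.58],[0.003,0,-0.66],[0.003,0,-0.69],[0.003,0,-0.69]],"rotation":[[0,0,0],[0,0,0],[0,0,0],[0,0,0],[0,0,0],[0,0,0],[0,0,0],[0,0,0]],"gripper":[0,0,0,0,0,0,0,0]}'
python3 -m jog '{"translation":[[0,0,0],[0,0,0],[0,0,0],[0,0,0],[0,0,0],[0,0,0],[0,0,0],[0,0,0]],"rotation":[[0,0,0],[0,0,0],[0,0,0],[0,0,0],[0,0,0],[0,0,0],[0,0,0],[0,0,0]],"gripper":[-1,-1,-1,-1,-1,-1,-1,-1]}'
```

```text
time: 65.15
tool_pos: [0.5267, -0.2339, 0.0515]
orientation: [0.088, 0.996, 0.001, -0.002]
contact_force: [0.9, 0.1, 0.3]
gripper_width: 0.0427
time: 66.15
tool_pos: [0.5268, -0.2351, 0.0523]
orientation: [0.089, 0.996, 0.0, -0.002]
contact_force: [-1.7, -4.7, 5.3]
gripper_width: 0.0119
```

```bash

python3 -m jog '{"translation":[[0,0,0],[0,0,0],[0,0,0],[0,0,0],[0,0,0],[0,0,0],[0,0,0],[0,0,0]],"rotation":[[0,0,-0.04],[0,0,-0.09],[0,0,-0.14],[0,0,-0.19],[0,0,-0.24],[0,0,-0.29],[0,0,-0.34],[0,0,-0.37]],"gripper":[-1,-1,-1,-1,-1,-1,-1,-1]}'
python3 -m jog '{"translation":[[0,0,0],[0,0,0],[0,0,0],[0,0,0],[0,0,0],[0,0,0],[0,0,0],[0,0,0]],"rotation":[[0,0,0],[0,0,0],[0,0,0],[0,0,0],[0,0,0],[0,0,0],[0,0,0],[0,0,0]],"gripper":[-1,-1,0,0,0,0,0,0]}'
python3 -m jog '{"translation":[[0,0,0.1],[0,0,0.3],[0,0,0.5],[0,0,0.7],[0,0,0.9],[0,0,1],[0,0,1],[0,0,1]],"rotation":[[0,0,0],[0,0,0],[0,0,0],[0,0,0],[0,0,0],[0,0,0],[0,0,0],[0,0,0]],"gripper":[0,0,0,0,0,0,0,0]}'
python3 - <<'E'
from h import *
o=arm.get_obs(); m=R.from_quat(o['orientation']).as_matrix(); print(np.degrees(np.arctan2(m[1,1],m[0,1])))
f=shot("wrist","w16")
k=np.array([.5266,-.2340,.076]); u=proj(f,k,True)
for a in (0,1.2):
    th=-.1823-a; e=k+[-.018*np.cos(th),-.018*np.sin(th),0]; print(a,proj(f,e,True).round(1))
a=f["color"][90:390,200:500,::-1]; b=shot("top","t2")["color"][180:260,310:440,::-1]
cr=np.zeros((600,800,3),np.uint8); cr[:600,:500]=cv2.resize(f["color"][60:360,200:450,::-1],(500,600),interpolation=cv2.INTER_CUBIC)
cr[:185,500:800]=cv2.resize(b,(300,185),interpolation=cv2.INTER_CUBIC)
s=shot("side","s3")["color"][190:330,260:380,::-1]; cr[190:540,500:800]=cv2.resize(s,(300,350),interpolation=cv2.INTER_CUBIC)
cv2.imwrite("pics/end.png",cr)
E
```

```text
time: 67.15
tool_pos: [0.5247, -0.2376, 0.0523]
orientation: [0.624, 0.782, -0.0, -0.001]
contact_force: [-12.2, -14.0, -1.5]
gripper_width: 0.0116
time: 68.15
tool_pos: [0.5247, -0.2376, 0.0523]
orientation: [0.624, 0.782, -0.0, -0.001]
contact_force: [0.2, -0.4, -0.3]
gripper_width: 0.0426
time: 69.15
tool_pos: [0.5243, -0.2373, 0.2014]
orientation: [0.624, 0.782, -0.001, -0.002]
contact_force: [0.9, -0.2, -1.0]
gripper_width: 0.0425
12.833296018494394
0 [307.2 178.2]
1.2 [326.3 166.4]
```

View pics/end.png

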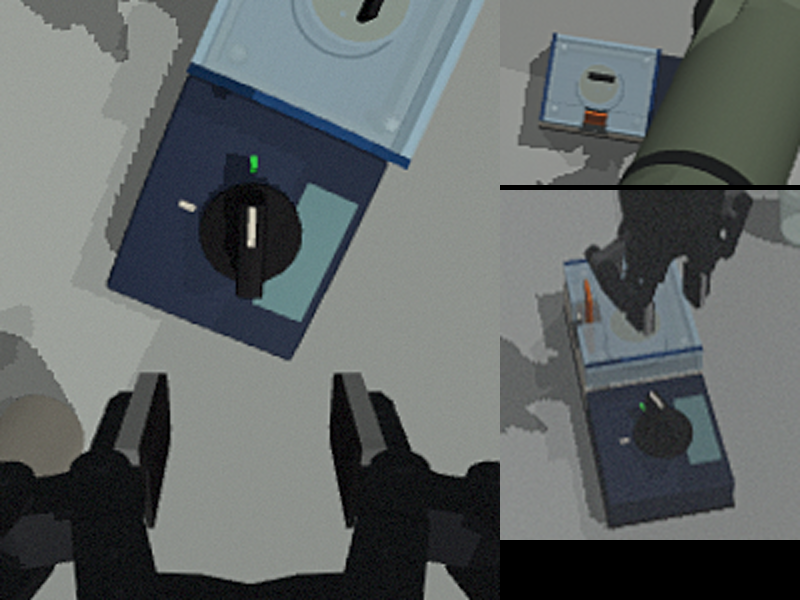

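The white stripe at (251,227) now points at the green mark (253,163), which is the 1.2 rad direction. The cover is flush with its tab out, and the arm is clear. I'm handing the job in.

```bash
python3 -c "
from rig import arm
print(arm.get_obs()['time'],arm.finish_job())"
```

```text
the job is handed in; nothing more can be done
69.3 None
```

I lifted the cover off with its tab pressed and stacked the three dishes present on the ring: red, blue, and the leftmost yellow as dish2. I then put the cover back and turned the selector clockwise to its second position. The job was handed in at 69 s with the arm clear; no verdict is reported.

**Dishes:** as each one was placed, it measured within about 2 mm of the ring's centre and about 1 mm of the others. After the cover went back I only saw the pile through it.

**Cover:** the fit matched the home height best. The cover sits about 2 mm toward +x within its play. The tab looked sprung out and fitted its out position to about half a millimetre. The first insertion touched a wall with about 5 N, so I shifted roughly 1 mm in −x and it seated at about 35 N.

**Selector:** the white stripe points along the 1.2 rad direction, at the green mark. I had no direct reading of the joint angle.

**Other checks:**
- The cover was about 8 mm from where I thought I had set it down, so I measured it again before picking it up.
- I made no final measurement of the bottles, beaker and rack, but no move came near them.

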